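Tighten the recessed cap nut of a valve module with a T-handled box spanner

TASK

In one of the two deep wells in the top of the white valve module there is a hexagonal cap nut; the other well holds only a round blank plug. Take the T-handled box spanner from the tool stand, put it down the well fully onto the nut, and turn the nut clockwise (seen from above) until it is tight against its stop. Then stand the spanner upright again in the free hole of the tool stand and let go, without disturbing the bottle, the vial rack or the round-knobbed driver.

Things in the scene. Friction and masses are not known exactly. Their poses are not given: they have to be found in the camera images.
- spanner_bar (a point): Centre of the black cross bar (T handle) of the loose box spanner, which stands upright in one hole of the tool stand. Bar 90 mm long (x axis), 18 mm wide (y), 22 mm high; grip it at the middle across its width. z is up. Below it a steel shaft 14 mm thick, then a tubular hex socket 38 mm tall, 34.4 mm across outer flats (40 mm corners). Its lower end is 166 mm below this point. About 0.32 kg.
- spanner_foot (a point): Centre of the open lower end of the spanner's socket, axes as spanner_bar. Hexagonal recess 26.4 mm across flats, 25 mm deep, walls 4 mm; two of its flats face along +x and -x. On the nut it has about 0.2 rad of play either way.
- well_a (a point): Centre of the mouth of one well (at +y) on the module's top face. Module: a fixed white box 170 (x) by 220 (y) by 120 mm high, axes of this point. Its two vertical wells are 46 mm in diameter and 100 mm deep, 3 mm chamfer, 100 mm apart along y.
- well_b (a point): The same for the other well, at -y of the module.
- nut_top (a point): Top centre of the brass hexagonal cap nut at the bottom of either well, 78 mm below its mouth. Hexagon 24 mm across flats, 14 mm high from the well's floor, then a six-sided taper to 12 mm across flats; 22 mm high in all. Two of its flats face along this point's +x and -x; the frame turns with the nut. Fully seated, the spanner's lower end rests on the well's floor, 22 mm below this point.
- nut (a joint): Turn of the nut in rad, growing clockwise seen from above: starts loose between 0 and 0.9; 2.4 is tight, a hard stop. It stays where it is left; resists with about 0.2 N m. It does not rise or sink.
- blank_top (a point): Top centre of the round brass blank plug (34 mm diameter, 18 mm high) fixed in the other well. Not to be turned.
- hole_a (a point): Centre of the mouth of one hole (at +y) of the fixed aluminium tool stand, 58 mm above the bench. Stand: block 90 (x) by 190 (y) mm on a foot 100 by 200 mm, axes of this point; two vertical holes 46 mm in diameter, 50 mm deep, 3 mm chamfer, 100 mm apart along y. The spanner stands in one, the knobbed driver in the other.
- hole_b (a point): The same for the other hole, at -y of the stand.
- knob_driver_mid (a point): Centre, 75 mm above its foot, of the round-knobbed driver (150 mm tall, knob 32 mm diameter, round foot 37 mm diameter) standing loose in the other hole of the stand. Bystander: leave it.
- bottle_mid (a point): Centre, half-way up, of an amber reagent bottle, 68 mm diameter, 190 mm tall, loose, standing on the bench between stand and module. Bystander.
- vial_rack_mid (a point): Centre, half-way up, of a white vial rack 90 (x) by 60 (y) by 45 mm high, loose, on the bench between stand and module. Bystander.
Not all that is in view belongs to the job. Of the things like the part that bears spanner_bar, leave any that is purple or turquoise; of the rest the larger one is meant.

How it is judged:
On the way, in this order (a step that is already met when the one before it is completed fails the run):
1. the spanner is fully down over the nut in its well (horizontal distance between spanner_foot and nut_top below 0.006 m and z of spanner_foot in the frame of nut_top below -0.014 m and value of joint nut below 2.2 rad), for 0.1 s.
2. the nut is turned to its stop with the spanner on it (value of joint nut above 2.3 rad and horizontal distance between spanner_foot and nut_top below 0.006 m and z of spanner_foot in the frame of nut_top below -0.008 m), for 0.1 s.
At the end, for the whole second after the job is handed in: The nut is within 0.2 rad of its stop (joint above 2.2), and the spanner stands released and at rest in a hole of the tool stand: its foot at least 40 mm below the hole's mouth and within 12 mm of its axis, upright within 0.12 rad (value of joint nut above 2.2 rad and ((horizontal distance between spanner_foot and hole_a below 0.012 m and z of spanner_foot in the frame of hole_a below -0.04 m) or (horizontal distance between spanner_foot and hole_b below 0.012 m and z of spanner_foot in the frame of hole_b below -0.04 m)) and angle between spanner_bar's own z axis and vertical below 0.12 rad and linear speed of spanner below 0.02 m/s and angular speed of spanner below 0.1 rad/s); the robot touches nothing.
It fails at once if the bottle is shifted more than 30 mm or tipped (distance of bottle_mid from where it was at the start of the episode above 0.03 m or angle between bottle_mid's own z axis and vertical above 0.3 rad).
It fails at once if the vial rack is shifted more than 30 mm or tipped (distance of vial_rack_mid from where it was at the start of the episode above 0.03 m or angle between vial_rack_mid's own z axis and vertical above 0.3 rad).
It fails at once if the round-knobbed driver is moved more than 20 mm (distance of knob_driver_mid from where it was at the start of the episode above 0.02 m).
It also fails if it takes over 69 s, if anything falls off the work surface, if the arm or the gripper's body presses on something with over 40 N, if the wrist force passes 120 N, or if a joint passes its speed limit or range.

ROBOT

A 7-joint arm with a two-finger parallel gripper is mounted at the origin on the work surface. World frame = base frame: x ahead of the robot, y to its left, z up, the work surface at z = 0. Lengths are in m, angles in rad, forces in N, time in s.
With the tool pointing down it reaches from about 0.4 to 0.925 m from the base axis. Payload 4.1 kg.
Tool frame: the origin (TCP) lies on the centre line of the jaws, within the pads' length; the fingertips stand 25 mm ahead of it and the grasp point (between the pads) lies 6 mm ahead of it; z points along the fingers, y is the line along which they close (so a half turn about z gives the same grasp; the last joint's range is limited). The gripper opens to 85 mm and grips with 20 to 120 N. Pads are 22 mm wide; open, the fingers measure 114 mm over their backs; the gripper's body (76 mm by 85 mm) begins 54 mm behind the grasp point. The pads swing forward as they close: fully open they stand 13 mm farther back than shut.
Start: joints at [1.089, 0.398, 0.045, 1.537, -0.019, 1.207, -0.051], TCP at [0.243, -0.603, 0.256] pointing down, gripper open.
Joint ranges: [-2.82, 2.82], [-0.49, 2.23], [-1.37, 1.46], [0, 2.46], [-1.36, 4.5], [0.23, 2], [-2.94, 2.94]. Speed limits (rad/s): [2.57, 2.57, 3.14, 3.14, 3.14, 3.14, 3.14].

INTERFACE

Orientations are given as [roll, pitch, yaw] about the fixed x, y, z axes, in that order (R = Rz(yaw) Ry(pitch) Rx(roll)).
In Python, from bench import get_obs, capture, hand_in gives the robot as it stands.
- The arm moves only by the tool play_rows, never from a script. Its argument "series" is a list of rows, each a list of 7 numbers: the shift along the tool's x, y, z in mm, then the turn, a rotation vector about the tool's x, y, z in degrees, then the closure in counts, from 0 (fully open) to 255 (shut). A call has exactly 10 rows; each row shifts and turns the commanded pose from where the row before left it, along the tool's axes as they then stand; what a row does not reach is not made up. A row lasts 1/8 s, in which the tool goes at most 62.5 mm and 10.7 degrees, less where a joint would pass 70% of its speed; a pose out of reach is approached as far as the arm can. A call with a gripper value outside its range is refused whole. The fingers move at their own pace and stop on an object; "newtons" is the grip in N (left out, the last holds). Time passes only in rows, so rows that do not move let the fingers close, or fill a call up. It gives the time, the measured TCP pose, the force, the opening and the grip force at its end, in the units of the state.
- get_obs(): the state, without advancing time (a new reading comes with each control period).
- capture(name): name is "side" or "top" or "wrist"; returns a dict with "frame" (384x512x3 uint8, blue, green, red), "camera_matrix" (3x3 intrinsics, pixels), "k1" (the pictures are not rectified: a ray, as slopes to the right and down, at radius r is drawn at 1 + k1 r^2 times it, then the intrinsics apply), "R" (3x3) and "t" (3): a world point X has camera coordinates R X + t. Camera axes: x right, y down, z forward; pixel columns grow to the right and rows downward; lengths in m; the calibration is good to about 2 mm. A picture is of the moment at which its call begins. There is no depth.
- hand_in(): hands the job in; it is judged then, once.
The state is a dict: "clock": time; "qpos": joint angles; "joint_velocities": joint speeds; "joint_efforts": joint torques, N m; "position": TCP position; "ee_rot": TCP orientation; "force": force on the tool from outside, world axes, zero at the start; "torque": the same for the moment, N m; "grip_width": finger opening in m; "grip_force": force on a finger pad.
Only numpy, scipy, OpenCV 4.12 (cv2) and the standard library are available. Lean on these libraries where they do the work, as an engineer would, in place of code of your own. Each camera call takes 0.05 s, during which the arm holds its last target. There are 200 camera calls.

## Working session

There is one attempt and no reset: what is moved stays moved. The work goes in short steps, Python scripts to look and compute and a tool call to move; the robot and the scene stay as the last step left them, time stands still between calls to the robot, and variables do not carry over. Pictures are saved under pics/ and viewed, at most 10 in all, crops included, and the job is handed in when it is done.

Besides the shell and the picture viewer there is one more tool, called by a JSON object that holds its "fn" and its "kwargs", one argument or row to a line. play_rows: Moves the arm, as the interface text tells. Its arguments: {"type":"object","properties":{"series":{"type":"array"},"newtons":{"type":"number"}},"required":["series"]}

```bash
mkdir -p pics; ls
cat > h.py <<'E'
import numpy as np,cv2,json
from bench import get_obs,capture,hand_in
def snap(n,f):
    c=capture(n); cv2.imwrite('pics/'+f+'.png',c['frame'])
    json.dump({k:np.asarray(c[k]).tolist() for k in('camera_matrix','k1','R','t')},open('pics/'+f+'.json','w'))
    return c
def load(f): return {k:np.array(v) for k,v in json.load(open('pics/'+f+'.json')).items()}
def ray(c,u,v):
    K=c['camera_matrix'];k=float(c['k1']);d=np.array([(u-K[0,2])/K[0,0],(v-K[1,2])/K[1,1]])
    p=d.copy()
    for _ in range(30): p=d/(1+k*(p@p))
    R=c['R']; return -R.T@c['t'], R.T@np.array([p[0],p[1],1])
def atz(c,u,v,z):
    o,d=ray(c,u,v); return o+d*(z-o[2])/d[2]
def proj(c,X):
    x=c['R']@np.array(X,float)+c['t'];p=x[:2]/x[2];p=p*(1+float(c['k1'])*(p@p));K=c['camera_matrix']
    return np.array([K[0,0]*p[0]+K[0,2],K[1,1]*p[1]+K[1,2]])
E
python3 - <<'E'
from h import *
a=snap('top','top0');b=snap('side','side0');w=snap('wrist','wrist0')
for c in(a,b,w): print(-c['R'].T@c['t'],c['R'][2],c['camera_matrix'][0,0],c['k1'])
cv2.imwrite('pics/top0b.png',cv2.resize(a['frame'],(800,600),interpolation=cv2.INTER_CUBIC))
cv2.imwrite('pics/side0b.png',cv2.resize(b['frame'],(800,600),interpolation=cv2.INTER_CUBIC))
print(get_obs())
E
```

```text
pics
[0.47705327 0.00567165 0.91598666] [ 0.10517215 -0.02269007 -0.99419514] 402.2304188662748 -0.09250839367598263
[0.38345272 0.66485072 0.65652536] [ 0.22246418 -0.74416409 -0.62986467] 427.2046677617658 -0.04197485691694209
[ 0.32034826 -0.57174051  0.37276511] [-0.30035425 -0.11995868 -0.94625432] 320.3200317537866 -0.03955169392871484
{'clock': 0.15, 'qpos': array([ 1.08897614,  0.39906124,  0.04505377,  1.53760267, -0.01870892,
        1.20689039, -0.0506877 ]), 'joint_velocities': array([-0.00043605, -0.00015553,  0.00049461, -0.00390771, -0.00023552,
       -0.00094103, -0.00037004]), 'joint_efforts': array([ 2.03669922e-03, -4.75561273e+01,  1.36686467e+00, -2.54513025e+01,
        1.17411735e-02,  6.42756509e-03,  3.04972048e-09]), 'position': array([ 0.24265551, -0.6025231 ,  0.25547169]), 'ee_rot': array([-3.14005634e+00,  1.05407319e-04,  3.82927977e-01]), 'force': array([-0.65266851,  0.82532843, -0.13886393]), 'torque': array([-0.08144509, -0.01508614, -0.03691885]), 'grip_force': 0.0, 'grip_width': 0.08556361782572798}
```

View pics/top0b.png

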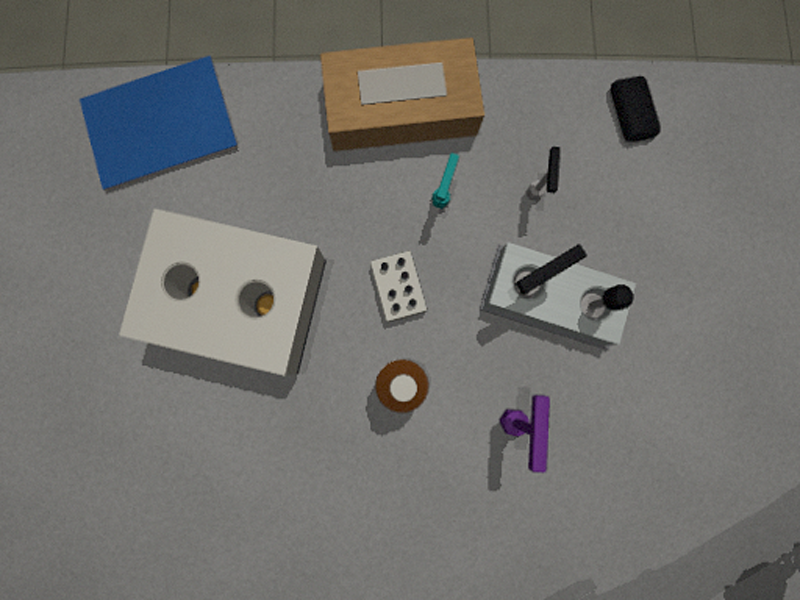

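View pics/side0b.png

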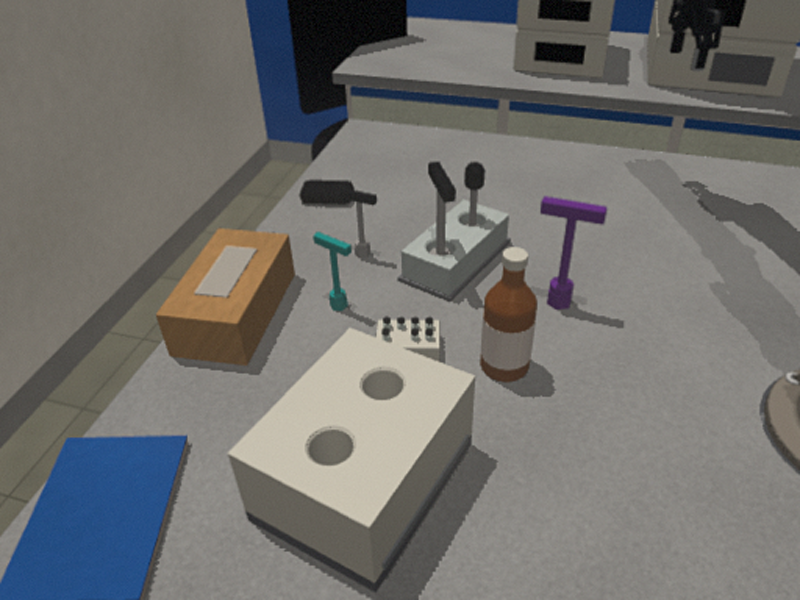

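Top view: module wells at about (180,281) and (257,299) in the 800-px picture. The stand is at (560,293), with the spanner bar from (520,287) to (583,250) and the knob driver at (618,297). Bottle at (402,387), rack at (398,287). The side view agrees. The small black spanner at (553,170) and the purple and turquoise ones are decoys.

Run:
```python
from h import *
c=load('top0');s=load('side0');f=.64
P=lambda u,v,z:atz(c,u*f,v*f,z)[:2].round(4)
m=[P(*q,.12) for q in((154,209),(320,246),(286,376),(121,335))]
print('mod',m,[np.linalg.norm(m[i]-m[i-1]).round(3) for i in range(4)],sum(m)/4)
wa,wb=P(180,281,.12),P(257,299,.12);print('wells',wa,wb,np.linalg.norm(wa-wb),np.degrees(np.arctan2(*(wa-wb)[::-1])))
st=[P(*q,.058) for q in((508,243),(634,283),(616,344),(487,308))]
print('stand',st,[np.linalg.norm(st[i]-st[i-1]).round(3) for i in range(4)],sum(st)/4)
b0,b1=P(520,287,.185),P(583,250,.185);print('bar',b0,b1,np.linalg.norm(b0-b1),(b0+b1)/2,np.degrees(np.arctan2(*(b0-b1)[::-1])))
print('knob',P(618,297,.158-.016),'bottle',P(403,387,.19),'rack',P(398,287,.045))
# closest point of top/side rays for bar centre
A=ray(c,551.5*f,268.5*f);B=ray(s,441*f,181*f)
M=np.c_[A[1],-B[1]];t=np.linalg.lstsq(M,B[0]-A[0],rcond=None)[0];print('tri',A[0]+A[1]*t[0],B[0]+B[1]*t[1])
im=cv2.imread('pics/top0.png')
k=[im[155:210,90:190],im[150:215,300:412]]
cv2.imwrite('pics/crop1.png',np.vstack([cv2.resize(x,(700,290 if i==0 else 310*1),interpolation=cv2.INTER_CUBIC) if 0 else cv2.resize(x[:55,:100],(540,297),interpolation=cv2.INTER_CUBIC) for i,x in enumerate(k)]))
```

```text
mod [array([0.6855, 0.3067]), array([0.6317, 0.0895]), array([0.4666, 0.1337]), array([0.5218, 0.346 ])] [np.float64(0.168), np.float64(0.224), np.float64(0.171), np.float64(0.219)] [0.5764   0.218975]
wells [0.5899 0.27  ] [0.5647 0.1703] 0.10283545108570294 75.81511215456054
stand [array([ 0.6435, -0.1657]), array([ 0.5841, -0.3428]), array([ 0.4992, -0.3118]), array([ 0.553 , -0.1328])] [np.float64(0.096), np.float64(0.187), np.float64(0.09), np.float64(0.187)] [ 0.56995  -0.238275]
bar [ 0.5659 -0.1524] [ 0.6091 -0.2308] 0.08951424467647594 [ 0.5875 -0.1916] 118.85566121971654
knob [ 0.5562 -0.2866] bottle [ 0.4523 -0.0116] rack [ 0.5861 -0.0111]
tri [ 0.58971312 -0.19546557  0.1694154 ] [ 0.58880398 -0.19562992  0.16932248]
```

View pics/crop1.png

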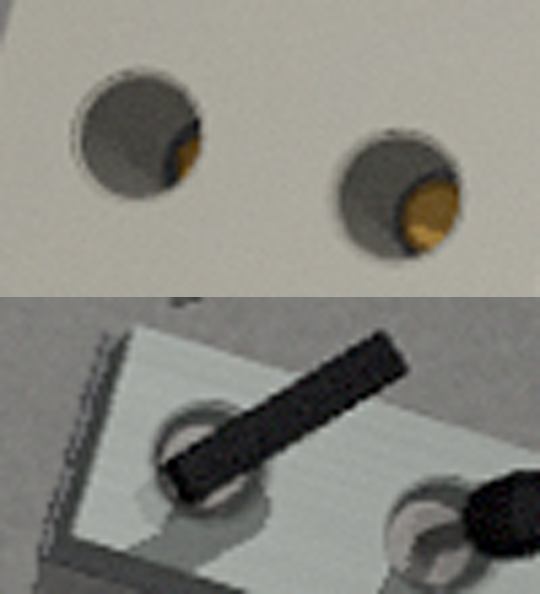

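```bash
cat >> h.py <<'E'
from scipy.spatial.transform import Rotation as Ro
def plan(legs,grip,start=None,q=1.0):
    """legs: list of (xyz, yaw_deg, nrows). prints rounded tool-frame rows, following rounding."""
    o=get_obs();p=np.array(o['position']);R=Ro.from_euler('xyz',o['ee_rot'])
    if start is not None: p=np.array(start[0]);R=Ro.from_euler('xyz',[180,0,start[1]],degrees=True)
    out=[]
    for X,y,n in legs:
        X=np.array(X);T=Ro.from_euler('xyz',[180,0,y],degrees=True)
        y0=np.degrees(np.arctan2(R.as_matrix()[1,0],R.as_matrix()[0,0]));p0=p.copy();dy=y-y0   # caller chooses y so that dy is the wanted sense
        for i in range(1,n+1):
            D=p0+(X-p0)*i/n
            Ti=Ro.from_euler('xyz',[180,0,y0+dy*i/n],degrees=True)
            d=np.round(R.inv().apply(D-p)/q)*q; r=np.round((R.inv()*Ti).as_rotvec(degrees=True),1)
            out.append([float(a)+0. for a in(*d,*r)]+[grip])
            p=p+R.apply(d);p=p  # mm->m below
            R=R*Ro.from_rotvec(r,degrees=True)
    return out
E
sed -i 's|d=np.round(R.inv().apply(D-p)/q)\*q|d=np.round(R.inv().apply(D-p)*1000/q)*q|; s|p=p+R.apply(d);p=p.*|p=p+R.apply(d)/1000|' h.py
python3 - <<'E'
from h import *
for r in plan([((.607,.098,.25),120,19)],0): print(r)
E
```

```text
[32.0, -27.0, 0.0, -0.1, 0.0, -5.2, 0]
[33.0, -24.0, 1.0, 0.0, 0.0, -5.1, 0]
[36.0, -21.0, 0.0, 0.0, 0.0, -5.2, 0]
[38.0, -18.0, 0.0, 0.0, 0.0, -5.1, 0]
[39.0, -14.0, 0.0, 0.0, 0.0, -5.2, 0]
[40.0, -10.0, 1.0, 0.0, 0.0, -5.2, 0]
[41.0, -7.0, 0.0, 0.0, 0.0, -5.1, 0]
[42.0, -4.0, 0.0, 0.0, 0.0, -5.2, 0]
[41.0, 1.0, 1.0, 0.0, 0.0, -5.1, 0]
[42.0, 4.0, 0.0, 0.0, 0.0, -5.2, 0]
[40.0, 8.0, 0.0, 0.0, 0.0, -5.2, 0]
[40.0, 12.0, 0.0, 0.0, 0.0, -5.1, 0]
[39.0, 15.0, 1.0, 0.0, 0.0, -5.2, 0]
[37.0, 18.0, 0.0, 0.0, 0.0, -5.2, 0]
[35.0, 22.0, 0.0, 0.0, 0.0, -5.1, 0]
[34.0, 25.0, 1.0, 0.0, 0.0, -5.2, 0]
[31.0, 28.0, 0.0, 0.0, 0.0, -5.1, 0]
[28.0, 30.0, 0.0, 0.0, 0.0, -5.2, 0]
[25.0, 33.0, 0.0, 0.0, 0.0, -5.2, 0]
```

{"fn": "play_rows", "kwargs": {
  "series": [
    [32,-27,0,0,0,-5.2,0],
    [33,-24,0,0,0,-5.1,0],
    [36,-21,0,0,0,-5.2,0],
    [38,-18,0,0,0,-5.1,0],
    [39,-14,0,0,0,-5.2,0],
    [40,-10,0,0,0,-5.2,0],
    [41,-7,0,0,0,-5.1,0],
    [42,-4,0,0,0,-5.2,0],
    [41,1,0,0,0,-5.1,0],
    [42,4,0,0,0,-5.2,0]
  ]
}}

```text
clock: 1.4
position: [0.4349, -0.2326, 0.2562]
ee_rot: [-3.142, 0.0, 1.286]
force: [0.8, -0.1, 0.6]
grip_width: 0.0855
grip_force: 0.0
```

{"fn": "play_rows", "kwargs": {
  "series": [
    [40,8,0,0,0,-5.2,0],
    [40,12,0,0,0,-5.1,0],
    [39,15,1,0,0,-5.2,0],
    [37,18,0,0,0,-5.2,0],
    [35,22,1,0,0,-5.1,0],
    [34,25,1,0,0,-5.2,0],
    [31,28,1,0,0,-5.1,0],
    [28,30,0,0,0,-5.2,0],
    [25,33,0,0,0,-5.2,0],
    [0,0,0,0,0,0,0]
  ]
}}

```text
clock: 2.65
position: [0.6072, 0.1016, 0.2519]
ee_rot: [3.14, -0.003, 2.101]
force: [-0.3, 0.5, 0.6]
grip_width: 0.0853
grip_force: 0.0
```

Run:
```python
from h import *
w=snap('wrist','w1');cv2.imwrite('pics/w1b.png',cv2.resize(w['frame'],(800,600),interpolation=cv2.INTER_CUBIC))
o=get_obs();print(o['position'],o['ee_rot'],o['qpos'],o['clock'],-w['R'].T@w['t'])
for z in(.12,): print(proj(w,(.565,.170,z))/.64,proj(w,(.59,.27,z))/.64)
```

```text
[0.60685128 0.09880083 0.25171089] [-3.14090008e+00 -1.08614358e-03  2.09753493e+00] [ 0.23791227  0.39186878 -0.61778679  1.61633376  0.23762412  1.21073935
  0.09824732] 2.7 [0.56527408 0.17294838 0.36954785]
[392.5164937  131.40961831] [557.34156332 -42.97434078]
```

View pics/w1b.png

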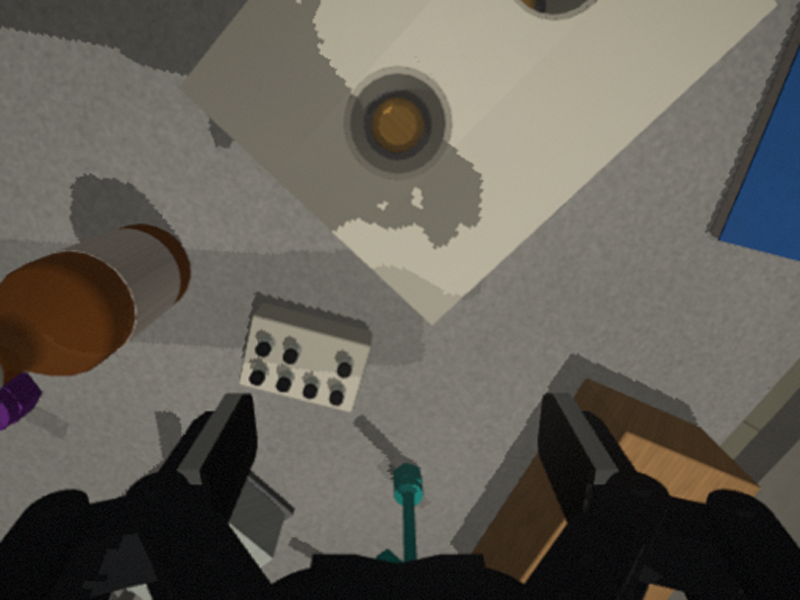

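Well b's mouth is at (397,120). The brass inside looks round (blank?). Next I look into well a.

{"fn": "play_rows", "kwargs": {
  "series": [
    [18,18,5,0,0,0,0],
    [18,18,5,0,0,0,0],
    [18,18,5,0,0,0,0],
    [18,17,5,0,0,0,0],
    [0,0,0,0,0,0,0],
    [0,0,0,0,0,0,0],
    [0,0,0,0,0,0,0],
    [0,0,0,0,0,0,0],
    [0,0,0,0,0,0,0],
    [0,0,0,0,0,0,0]
  ]
}}

```text
clock: 3.95
position: [0.6325, 0.195, 0.2324]
ee_rot: [3.142, 0.0, 2.095]
force: [-0.4, 0.1, -0.0]
grip_width: 0.0851
grip_force: 0.0
```

Run:
```python
from h import *
w=snap('wrist','w2')
o=get_obs();print(o['position'],o['ee_rot'],o['clock'],-w['R'].T@w['t'])
print(proj(w,(.59,.27,.12)))
a=cv2.imread('pics/w1.png');b=w['frame']
q=lambda i,u,v,s:cv2.resize(i[v-s:v+s,u-s:u+s],(400,400),interpolation=cv2.INTER_CUBIC)
u,v=proj(w,(.59,.27,.12)).astype(int);v=max(v,40);print(u,v)
cv2.imwrite('pics/crop2.png',np.hstack([q(a,254,77,40),q(b,u,v,40)]))
```

```text
[0.63248124 0.19503757 0.2322965 ] [-3.14157101e+00  1.22739596e-04  2.09499706e+00] 4.0 [0.59095811 0.26693698 0.34973364]
[254.9610573   74.78639309]
254 74
```

View pics/crop2.png

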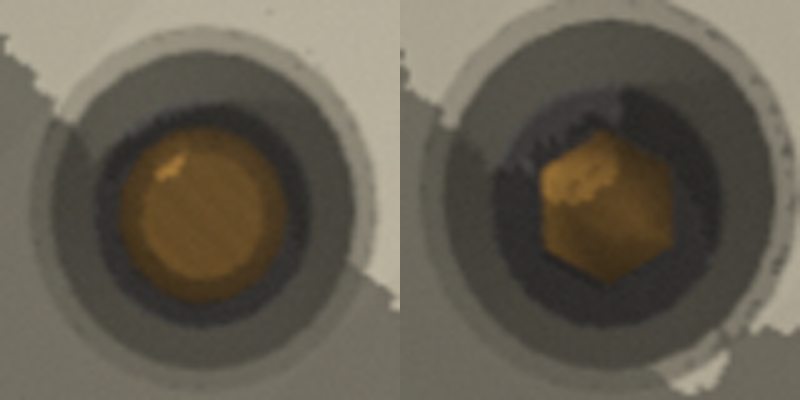

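Left crop: well b holds the round blank. Right crop: well a holds the hex nut. Its corners in the crop are (605,130), (672,158), (673,247), (608,283), (542,243) and (543,175), and the well floor is centred at about (607,206).

Run:
```python
from h import *
w=load('w2');g=lambda x,y:(214+(x-400)/5-.4,34+y/5-.4)
C=np.array([atz(w,*g(*q),.034)[:2] for q in((605,130),(672,158),(673,247),(608,283),(542,243),(543,175))])
print(C.round(4),C.mean(0));d=C-C.mean(0);print(np.linalg.norm(d,axis=1)*1e3)
a=np.degrees(np.arctan2(d[:,1],d[:,0]));print(a,'corner mod60',np.degrees(np.angle(np.exp(6j*np.radians(a)).mean()))/6)
# floor, mouth fits
print('floor',atz(w,*g(607,206.5),.02),'edges',atz(w,*g(492,206),.02),atz(w,*g(722,206),.02))
print('mouth',atz(w,*g(609,194),.117), 'outer',atz(w,*g(609.5,194),.12))
w1=load('w1');h=lambda x,y:(214+x/5-.4,37+y/5-.4)
print('well b mouth',atz(w1,*h(203,210),.117),'blank',atz(w1,*h(203,214),.038),'floor',atz(w1,*h(203,213),.02))
# refined: brass mask
im=cv2.imread('pics/w2.png').astype(int);m=((im[...,2]-im[...,0])>35).astype(np.uint8);m[:34]=0;m[114:]=0;m[:,:214]=0;m[:,294:]=0
M=cv2.moments(m,True);u,v=M['m10']/M['m00'],M['m01']/M['m00'];print(u,v,M['m00'],atz(w,u,v,.035))
```

```text
[[0.5827 0.2825]
 [0.5959 0.2845]
 [0.6041 0.271 ]
 [0.5968 0.2593]
 [0.5824 0.2593]
 [0.5767 0.27  ]] [0.58974546 0.27109562]
[13.40725276 14.72077658 14.33826422 13.75697559 13.85502235 13.14210962]
[ 121.77546629   65.49913744   -0.26300015  -59.24788271 -121.91617403
 -175.00550728] corner mod60 1.8003763759338918
floor [0.58966854 0.2712612  0.02      ] edges [0.57021413 0.2601451  0.02      ] [0.60901   0.2825767 0.02     ]
mouth [0.58946764 0.27153836 0.117     ] outer [0.58954548 0.27151294 0.12      ]
well b mouth [0.56493975 0.17450648 0.117     ] blank [0.56521484 0.17434649 0.038     ] floor [0.5651115  0.17459311 0.02      ]
254.1713747645951 75.0376647834275 531.0 [0.58912115 0.27057344 0.035     ]
```

Nut in well a, at (0.5895, 0.2713), with flats at 31.8° mod 60. Next: above the spanner, at yaw 119°.

Run:
```python
from h import *
for r in plan([((.5875,-.1916,.255),118.9,9)],0): print(r)
```

```text
[-35.0, -26.0, -3.0, 0.0, 0.0, 0.1, 0]
[-34.0, -26.0, -2.0, 0.0, 0.0, 0.2, 0]
[-35.0, -25.0, -3.0, 0.0, 0.0, 0.1, 0]
[-35.0, -26.0, -2.0, 0.0, 0.0, 0.1, 0]
[-35.0, -25.0, -3.0, 0.0, 0.0, 0.1, 0]
[-35.0, -26.0, -2.0, 0.0, 0.0, 0.2, 0]
[-35.0, -25.0, -3.0, 0.0, 0.0, 0.1, 0]
[-35.0, -25.0, -2.0, 0.0, 0.0, 0.1, 0]
[-35.0, -26.0, -3.0, 0.0, 0.0, 0.1, 0]
```

{"fn": "play_rows", "kwargs": {
  "series": [
    [-35,-26,-3,0,0,0.1,0],
    [-34,-26,-2,0,0,0.2,0],
    [-35,-25,-3,0,0,0.1,0],
    [-35,-26,-2,0,0,0.1,0],
    [-35,-25,-3,0,0,0.1,0],
    [-35,-26,-2,0,0,0.2,0],
    [-35,-25,-3,0,0,0.1,0],
    [-35,-25,-2,0,0,0.1,0],
    [-35,-26,-3,0,0,0.1,0],
    [0,0,0,0,0,0,0]
  ]
}}

```text
clock: 5.25
position: [0.586, -0.1972, 0.2552]
ee_rot: [-3.14, 0.002, 2.068]
force: [-0.1, 1.4, -0.0]
grip_width: 0.0852
grip_force: 0.0
```

Run:
```python
from h import *
w=snap('wrist','w3');cv2.imwrite('pics/w3b.png',cv2.resize(w['frame'],(800,600),interpolation=cv2.INTER_CUBIC))
o=get_obs();print(o['position'],o['ee_rot'],o['clock'],-w['R'].T@w['t'])
print(proj(w,(.5875,-.1916,.174))/.64)
```

```text
[ 0.58662247 -0.19365113  0.2551571 ] [-3.14125150e+00  2.19821431e-04  2.07182225e+00] 5.3 [ 0.54650139 -0.12374071  0.3723888 ]
[406.28284029 319.05607426]
```

View pics/w3b.png

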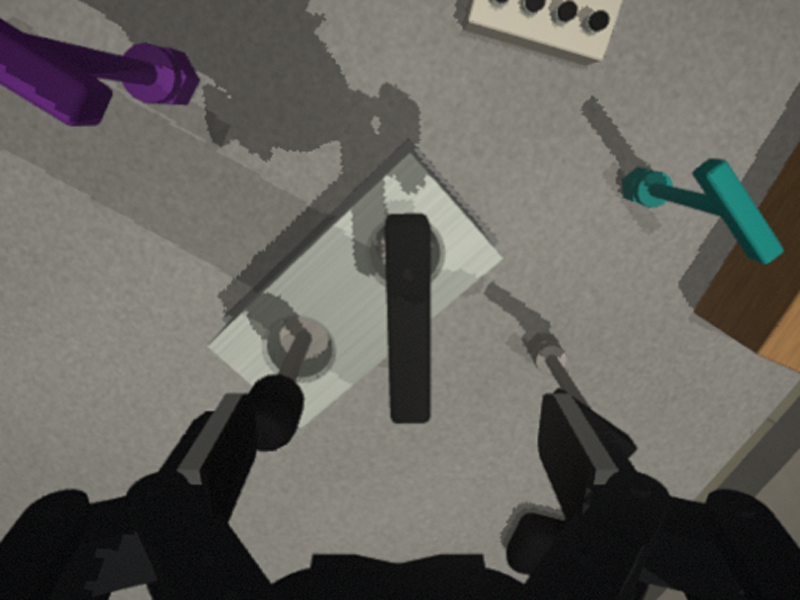

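The bar runs from (408,213) (near end, lower edge) to (411,422) (far end, upper edge), with sides at u≈387 and 431.

Run:
```python
from h import *
w=load('w3');f=.64;P=lambda u,v,z:atz(w,u*f,v*f,z)[:2]
n=P(408,213,.163);fa=P(410.5,422,.185);print(n,fa,(n+fa)/2,np.linalg.norm(n-fa))
d=n-fa;print('yaw',np.degrees(np.arctan2(d[1],d[0])))
for e in((386,400),(391,421),(431,421),(431,300),(388,300)):print(e,P(*e,.185))
im=cv2.imread('pics/w3.png');g=im.max(2)
for r in (150,165,180,200,220,240,255,265): 
    x=np.where(g[r,235:290]<60)[0]+235; print(r,x.min(),x.max(),P((x.min()+x.max()+1)/2/f,r/f,.185))
# holes
print('hole a', [P(*q,.058) for q in((376,253),(443,253))])
print('stand corners',[P(*q,.058) for q in((410,152),(502,259),(209,347))])
print(get_obs()['position'])
```

```text
[ 0.56735934 -0.15313112] [ 0.61009548 -0.2292009 ] [ 0.58872741 -0.19116601] 0.08725244386627963
yaw 119.32735389738308
(386, 400) [ 0.5955717  -0.22461746]
(391, 421) [ 0.60239826 -0.23280683]
(431, 421) [ 0.61768837 -0.22450739]
(431, 300) [ 0.58993189 -0.17601379]
(388, 300) [ 0.57491501 -0.18416872]
150 246 276 [ 0.56930309 -0.15707447]
165 247 275 [ 0.57374809 -0.16512648]
180 247 274 [ 0.57806316 -0.17357559]
200 248 274 [ 0.58467771 -0.18491866]
220 249 274 [ 0.59159229 -0.19677341]
240 249 274 [ 0.59854649 -0.20934352]
255 250 274 [ 0.6042799  -0.21901528]
265 250 274 [ 0.60802477 -0.22577318]
hole a [array([ 0.57216178, -0.20041082]), array([ 0.61019417, -0.17975526])]
stand corners [array([ 0.56095273, -0.13476073]), array([ 0.64588894, -0.16489066]), array([ 0.50132012, -0.31496093])]
[ 0.58662247 -0.19365113  0.2551571 ]
```

Run:
```python
from h import *
for r in plan([((.588,-.1907,.21),119.4,3),((.588,-.1907,.180),119.4,3)],0,q=.5): print(r)
```

```text
[0.5, 1.0, 15.0, 0.0, 0.0, -0.2, 0]
[1.0, 1.0, 15.0, 0.0, 0.0, -0.3, 0]
[0.5, 0.5, 15.0, 0.0, 0.0, -0.2, 0]
[0.0, 0.0, 10.0, 0.0, 0.0, 0.0, 0]
[0.0, 0.0, 10.0, 0.0, 0.0, 0.0, 0]
[0.0, 0.0, 10.0, 0.0, 0.0, 0.0, 0]
```

{"fn": "play_rows", "kwargs": {
  "series": [
    [0.5,1,15,0,0,-0.2,0],
    [1,1,15,0,0,-0.3,0],
    [0.5,0.5,15,0,0,-0.2,0],
    [0,0,10,0,0,0,0],
    [0,0,10,0,0,0,0],
    [0,0,10,0,0,0,0],
    [0,0,0,0,0,0,0],
    [0,0,0,0,0,0,120],
    [0,0,0,0,0,0,255],
    [0,0,0,0,0,0,255]
  ],
  "newtons": 100
}}

```text
clock: 6.55
position: [0.5885, -0.1886, 0.1807]
ee_rot: [3.141, 0.001, 2.088]
force: [-0.5, -0.4, 0.0]
grip_width: 0.0324
grip_force: 0.0
```

{"fn": "play_rows", "kwargs": {
  "series": [
    [0,0,0,0,0,0,255],
    [0,0,0,0,0,0,255],
    [0,0,0,0,0,0,255],
    [0,0,0,0,0,0,255],
    [0,0,0,0,0,0,255],
    [0,0,0,0,0,0,255],
    [0,0,-2,0,0,0,255],
    [0,0,-3,0,0,0,255],
    [0,0,0,0,0,0,255],
    [0,0,0,0,0,0,255]
  ]
}}

```text
clock: 7.8
position: [0.5881, -0.1884, 0.1849]
ee_rot: [-3.141, -0.0, 2.088]
force: [0.1, 0.5, -1.9]
grip_width: 0.0168
grip_force: 97.6
```

Run:
```python
from h import *
o=get_obs();print(o['position'],o['ee_rot'],o['clock'],o['force'],o['torque'],o['grip_width'],o['grip_force'])
```

```text
[ 0.58810922 -0.18838942  0.18492508] [-3.14124082e+00 -4.91199941e-04  2.08818068e+00] 7.8 [ 0.09384104  0.45493737 -1.92390101] [-0.00867596 -0.02429619 -0.02144408] 0.016768497481450886 97.58133888244629
```

Run:
```python
from h import *
for r in plan([((.588,-.1884,.34),119.6,6),((.589,.13,.34),145,8),((.5905,.271,.34),151.8,4)],255,q=1): print(r)
```

```text
[0.0, 0.0, -26.0, 0.0, 0.0, 0.0, 255]
[0.0, 0.0, -26.0, 0.0, 0.0, 0.0, 255]
[0.0, 0.0, -26.0, 0.0, 0.0, 0.0, 255]
[0.0, 0.0, -25.0, 0.0, 0.0, 0.0, 255]
[0.0, 0.0, -26.0, 0.0, 0.0, 0.0, 255]
[0.0, 0.0, -26.0, 0.0, 0.0, 0.0, 255]
[35.0, 20.0, 0.0, 0.0, 0.0, -3.2, 255]
[33.0, 21.0, 0.0, 0.0, 0.0, -3.1, 255]
[32.0, 24.0, 0.0, 0.0, 0.0, -3.2, 255]
[31.0, 25.0, 0.0, 0.0, 0.0, -3.2, 255]
[29.0, 27.0, 0.0, 0.0, 0.0, -3.1, 255]
[28.0, 28.0, 0.0, 0.0, 0.0, -3.2, 255]
[26.0, 30.0, 0.0, 0.0, 0.0, -3.2, 255]
[25.0, 32.0, 0.0, 0.0, 0.0, -3.2, 255]
[20.0, 29.0, 0.0, 0.0, 0.0, -1.7, 255]
[19.0, 30.0, 0.0, 0.0, 0.0, -1.7, 255]
[18.0, 30.0, 0.0, 0.0, 0.0, -1.7, 255]
[17.0, 30.0, 0.0, 0.0, 0.0, -1.7, 255]
```

{"fn": "play_rows", "kwargs": {
  "series": [
    [0,0,-26,0,0,0,255],
    [0,0,-26,0,0,0,255],
    [0,0,-26,0,0,0,255],
    [0,0,-25,0,0,0,255],
    [0,0,-26,0,0,0,255],
    [0,0,-26,0,0,0,255],
    [0,0,0,0,0,0,255],
    [35,20,0,0,0,-3.2,255],
    [33,21,0,0,0,-3.1,255],
    [32,24,0,0,0,-3.2,255]
  ]
}}

```text
clock: 9.05
position: [0.5881, -0.0654, 0.3393]
ee_rot: [-3.141, -0.001, 2.259]
force: [0.7, 0.4, -2.9]
grip_width: 0.0162
grip_force: 98.0
```

{"fn": "play_rows", "kwargs": {
  "series": [
    [31,25,0,0,0,-3.2,255],
    [29,27,0,0,0,-3.1,255],
    [28,28,0,0,0,-3.2,255],
    [26,30,0,0,0,-3.2,255],
    [25,32,0,0,0,-3.2,255],
    [20,29,0,0,0,-1.7,255],
    [19,30,0,0,0,-1.7,255],
    [18,30,0,0,0,-1.7,255],
    [17,30,0,0,0,-1.7,255],
    [0,0,0,0,0,0,255]
  ]
}}

```text
clock: 10.3
position: [0.5869, 0.2769, 0.3395]
ee_rot: [3.14, -0.004, 2.661]
force: [0.0, -0.3, -2.2]
grip_width: 0.0163
grip_force: 98.2
```

{"fn": "play_rows", "kwargs": {
  "series": [
    [0,0,0,0,0,0,255],
    [0,0,0,0,0,0,255],
    [0,0,0,0,0,0,255],
    [0,0,0,0,0,0,255],
    [0,0,0,0,0,0,255],
    [0,0,0,0,0,0,255],
    [0,0,0,0,0,0,255],
    [0,0,0,0,0,0,255],
    [0,0,0,0,0,0,255],
    [0,0,0,0,0,0,255]
  ]
}}

```text
clock: 11.55
position: [0.5905, 0.2705, 0.3403]
ee_rot: [-3.141, 0.0, 2.65]
force: [0.3, 0.1, -2.5]
grip_width: 0.0163
grip_force: 98.2
```

Run:
```python
from h import *
o=get_obs();print(o['position'],o['ee_rot'],o['clock'],o['force'],o['torque'],o['grip_width'],o['grip_force'],o['qpos'])
s=snap('side','s4');w=snap('wrist','w4')
print('foot pred side',proj(s,(*o['position'][:2],o['position'][2]-.172)),'bar',proj(s,o['position']-[0,0,.006]))
print('foot pred wrist',proj(w,(*o['position'][:2],o['position'][2]-.172)),'well',proj(w,(.5895,.2713,.12)))
a=cv2.resize(s['frame'][20:320,130:430],(600,600),interpolation=cv2.INTER_CUBIC)
cv2.imwrite('pics/s4b.png',a)
cv2.imwrite('pics/w4b.png',w['frame'][0:384,60:460])
```

```text
[0.59050125 0.27047661 0.34025279] [-3.14145225e+00  5.98424832e-05  2.65009833e+00] 11.55 [ 0.31778287  0.12965353 -2.54614347] [ 0.00247413  0.03530179 -0.01305974] 0.01634537059443536 98.22029829025269 [ 0.05044995  0.43889525 -0.78910167  1.40039386  0.30968078  1.42891102
  0.34512216]
foot pred side [207.66157597 262.34872332] bar [194.91267405 174.43745217]
foot pred wrist [254.24488916 172.72194061] well [254.46327423 159.24951495]
```

View pics/s4b.png

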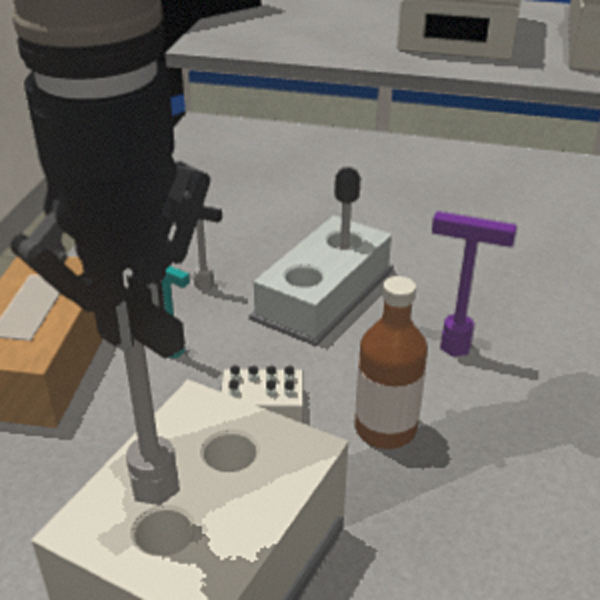

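View pics/w4b.png

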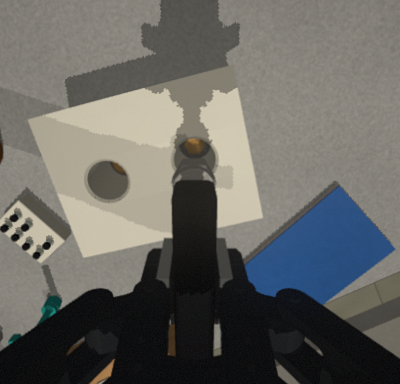

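Side view: the spanner hangs straight, with its lower end at crop (156,486) against a predicted (155,485). Wrist view: the socket is over well a, laterally centred at u≈194, and the bar's near end is at v≈181.

Run:
```python
from h import *
w=load('w4');s=load('s4');p=np.array([.5905,.2705,.3403]);y=2.650;ex=np.array([np.cos(y),np.sin(y)]);ey=np.array([np.sin(y),-np.cos(y)])
for z in(.323,.345):
    e=atz(w,254,181,z)[:2]-p[:2];print(z,'end along x,y mm',e@ex*1e3,e@ey*1e3)
f=atz(s,130+156/2,20+486/2,.1683)[:2]-p[:2];print('side foot',f*1e3,f@ex*1e3,f@ey*1e3)
im=cv2.imread('pics/w4.png');cv2.imwrite('pics/c5.png',cv2.resize(im[135:215,200:310],(770,560),interpolation=cv2.INTER_CUBIC))
# hexagon foot outline projected for a few offsets
for dx in(-4,-2,0,2):
    q=p[:2]+ex*dx/1e3
    print(dx,'foot corner far +x tip px',[proj(w,(*(q+ .02*np.array([np.cos(y+a),np.sin(y+a)])),z)).round(1) for a,z in((np.pi/6,.168),(-np.pi/6,.168),(np.pi/2,.168),(np.pi/6,.206))])
```

```text
0.323 end along x,y mm 40.634998115043885 -0.198528909122829
0.345 end along x,y mm 47.571986743090285 -0.19132422962458637
side foot [-0.99792783  1.10317294] 1.4004867298012753 0.5014852045853168
-4 foot corner far +x tip px [array([243.5, 158.8]), array([265.1, 158.8]), array([233.1, 176.7]), array([242. , 169.8])]
-2 foot corner far +x tip px [array([243.5, 156.7]), array([265.1, 156.7]), array([233. , 174.7]), array([242. , 167.4])]
0 foot corner far +x tip px [array([243.4, 154.6]), array([265.1, 154.6]), array([233. , 172.6]), array([241.9, 165. ])]
2 foot corner far +x tip px [array([243.4, 152.4]), array([265.1, 152.4]), array([232.9, 170.6]), array([241.9, 162.6])]
```

View pics/c5.png

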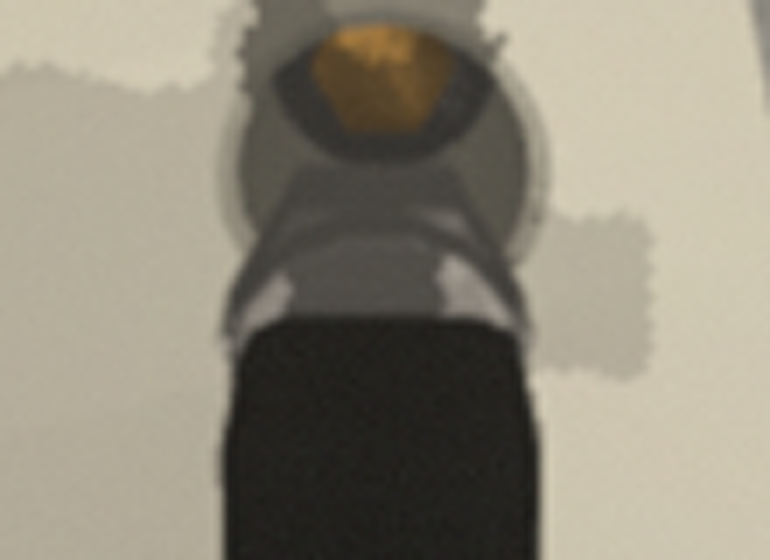

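The foot sits about 3 mm back along tool x. I shift +3.5 mm and lower into the well, stopping above the nut.

{"fn": "play_rows", "kwargs": {
  "series": [
    [2,0.5,0,0,0,0,255],
    [1.5,0,10,0,0,0,255],
    [0,0,15,0,0,0,255],
    [0,0,18,0,0,0,255],
    [0,0,18,0,0,0,255],
    [0,0,18,0,0,0,255],
    [0,0,18,0,0,0,255],
    [0,0,15,0,0,0,255],
    [0,0,5,0,0,0,255],
    [0,0,0,0,0,0,255]
  ],
  "newtons": 110
}}

```text
clock: 12.9
position: [0.5877, 0.2726, 0.2232]
ee_rot: [-3.142, 0.0, 2.65]
force: [0.4, -1.0, -2.1]
grip_width: 0.0161
grip_force: 108.3
```

{"fn": "play_rows", "kwargs": {
  "series": [
    [0,0,4,0,0,0,255],
    [0,0,4,0,0,0,255],
    [0,0,3,0,0,0,255],
    [0,0,3,0,0,0,255],
    [0,0,3,0,0,0,255],
    [0,0,3,0,0,0,255],
    [0,0,3,0,0,0,255],
    [0,0,0,0,0,0,255],
    [0,0,0,0,0,0,255],
    [0,0,0,0,0,0,255]
  ]
}}

```text
clock: 14.15
position: [0.5878, 0.2726, 0.2004]
ee_rot: [3.141, 0.0, 2.65]
force: [-0.3, -0.3, -3.4]
grip_width: 0.0161
grip_force: 108.3
```

{"fn": "play_rows", "kwargs": {
  "series": [
    [0,0,2,0,0,0,255],
    [0,0,2,0,0,0,255],
    [0,0,2,0,0,0,255],
    [0,0,1,0,0,0,255],
    [0,0,0,0,0,0,255],
    [0,0,0,0,0,0,255],
    [0,0,0,0,0,0,255],
    [0,0,0,0,0,0,255],
    [0,0,0,0,0,0,255],
    [0,0,0,0,0,0,255]
  ]
}}

```text
clock: 15.4
position: [0.5877, 0.2725, 0.1932]
ee_rot: [-3.142, 0.0, 2.65]
force: [-0.1, -0.8, -2.7]
grip_width: 0.0163
grip_force: 108.3
```

Run:
```python
from h import *
o=get_obs();print(o['position'],o['ee_rot'],o['clock'],o['force'],o['torque'],o['grip_width'],o['qpos'])
s=snap('side','s5');cv2.imwrite('pics/s5b.png',cv2.resize(s['frame'][120:320,130:330],(600,600),interpolation=cv2.INTER_CUBIC))
```

```text
[0.58768015 0.27251445 0.1932421 ] [-3.14151480e+00  2.68024210e-05  2.65001951e+00] 15.4 [-0.06756429 -0.79840915 -2.68085852] [-0.03841108 -0.0081322  -0.04648105] 0.01631910040831936 [ 0.03175587  0.53732499 -0.7514004   1.59665026  0.39043064  1.16359672
  0.27308025]
```

View pics/s5b.png

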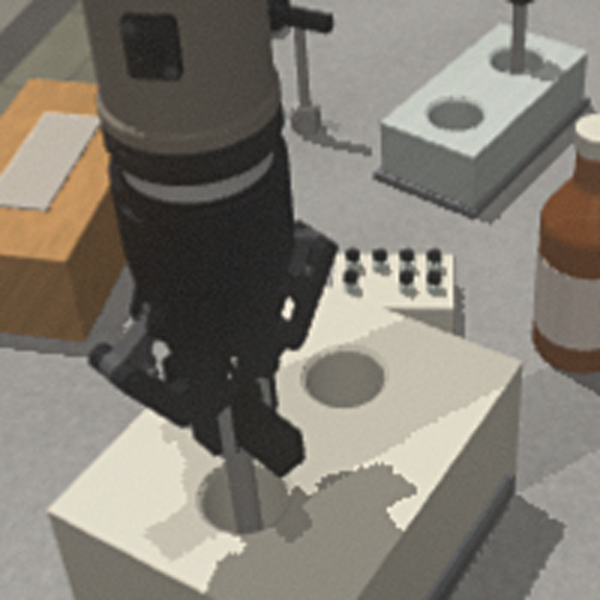

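The spanner is seated with the foot near the floor. I turn clockwise (+ about tool z), compensating for the 2.5 mm offset.

{"fn": "play_rows", "kwargs": {
  "series": [
    [0,0.2,0,0,0,5,255],
    [0,0.3,0,0,0,6,255],
    [0,0.2,0,0,0,6,255],
    [0,0.3,0,0,0,6,255],
    [0,0.2,0,0,0,6,255],
    [0,0.3,0,0,0,6,255],
    [0,0.2,0,0,0,6,255],
    [0,0.3,0,0,0,6,255],
    [0,0.2,0,0,0,6,255],
    [0,0,0,0,0,0,255]
  ]
}}

```text
clock: 16.7
position: [0.5896, 0.274, 0.1934]
ee_rot: [3.141, 0.0, 1.726]
force: [1.7, 0.0, -3.3]
grip_width: 0.0166
grip_force: 108.3
```

```bash
cat > st.py <<'E'
from h import *
o=get_obs();print(o['position'],np.degrees(o['ee_rot']),o['clock'],o['force'],o['torque'],o['grip_width'],o['qpos'])
E
python3 st.py
```

```text
[0.58956789 0.27403073 0.19335934] [1.79948482e+02 1.07421516e-02 9.89181676e+01] 16.7 [ 1.73011027  0.04480112 -3.27259936] [ 0.02870648 -0.25251862  0.00142871] 0.01655006770330198 [-0.10251751  0.4948909  -0.55298721  1.59482928  0.27992536  1.13097528
 -0.56605481]
```

{"fn": "play_rows", "kwargs": {
  "series": [
    [0,0.3,0,0,0,6,255],
    [0,0.2,0,0,0,6,255],
    [0,0.3,0,0,0,6,255],
    [0,0.2,0,0,0,6,255],
    [0,0.3,0,0,0,6,255],
    [0,0.2,0,0,0,6,255],
    [0,0.3,0,0,0,6,255],
    [0,0.2,0,0,0,6,255],
    [0,0.2,0,0,0,6,255],
    [0,0.2,0,0,0,4,255]
  ]
}}

```text
clock: 17.95
position: [0.5917, 0.2728, 0.1933]
ee_rot: [3.141, 0.0, 0.713]
force: [0.5, -0.9, -2.2]
grip_width: 0.0164
grip_force: 108.4
```

```bash
python3 st.py
```

```text
[0.59170701 0.27278471 0.19331263] [1.79939420e+02 2.33734296e-02 4.08443522e+01] 17.95 [ 0.48175123 -0.94051923 -2.15359104] [-0.27803474 -0.1383987   0.21464874] 0.016395370805302383 [-0.24855425  0.46721235 -0.342513    1.59483678  0.17099744  1.10930088
 -1.49146942]
```

Torque of 0.21 N m confirms the nut is turning. Approaching the stop slowly.

{"fn": "play_rows", "kwargs": {
  "series": [
    [0,0.1,0,0,0,3,255],
    [0,0.1,0,0,0,3,255],
    [0,0.1,0,0,0,3,255],
    [0,0.1,0,0,0,2,255],
    [0,0.1,0,0,0,2,255],
    [0,0.1,0,0,0,2,255],
    [0,0.1,0,0,0,2,255],
    [0,0,0,0,0,1,255],
    [0,0,0,0,0,1,255],
    [0,0,0,0,0,0,255]
  ]
}}

```text
clock: 19.2
position: [0.592, 0.2723, 0.1933]
ee_rot: [3.141, 0.0, 0.381]
force: [1.3, -3.1, -0.9]
grip_width: 0.0162
grip_force: 108.6
```

```bash
python3 st.py
```

```text
[0.59200435 0.27233487 0.19333725] [1.79966423e+02 2.67474579e-03 2.18158370e+01] 19.2 [ 1.33598434 -3.11722236 -0.886593  ] [-0.87735687 -0.19627718  0.16069032] 0.016213927618029717 [-0.29650452  0.46085927 -0.27451375  1.59610901  0.136082    1.10353638
 -1.79524776]
```

{"fn": "play_rows", "kwargs": {
  "series": [
    [0,0,0,0,0,1,255],
    [0,0,0,0,0,1,255],
    [0,0,0,0,0,1,255],
    [0,0,0,0,0,1,255],
    [0,0.1,0,0,0,1,255],
    [0,0,0,0,0,1,255],
    [0,0,0,0,0,0,255],
    [0,0,0,0,0,0,255],
    [0,0,0,0,0,0,255],
    [0,0,0,0,0,0,255]
  ]
}}

```text
clock: 20.45
position: [0.592, 0.2724, 0.1932]
ee_rot: [3.141, 0.0, 0.276]
force: [1.3, -3.4, -0.8]
grip_width: 0.0164
grip_force: 108.7
```

```bash
python3 st.py
```

```text
[0.59196583 0.27235616 0.19321566] [1.79979957e+02 6.05726745e-03 1.58338532e+01] 20.45 [ 1.28187498 -3.43089732 -0.79970931] [-1.26625044 -0.29408312  0.51859525] 0.016416801020444755 [-0.31164658  0.45929207 -0.25352671  1.59669721  0.12532707  1.10176209
 -1.89120428]
```

{"fn": "play_rows", "kwargs": {
  "series": [
    [0,0,0,0,0,1,255],
    [0,0,0,0,0,1,255],
    [0,0,0,0,0,0,255],
    [0,0,0,0,0,0,255],
    [0,0,0,0,0,0,255],
    [0,0,0,0,0,0,255],
    [0,0,0,0,0,0,255],
    [0,0,0,0,0,0,255],
    [0,0,0,0,0,0,255],
    [0,0,0,0,0,0,255]
  ]
}}

```text
clock: 21.7
position: [0.5919, 0.2724, 0.1932]
ee_rot: [3.141, 0.0, 0.241]
force: [0.6, -3.6, -0.2]
grip_width: 0.0163
grip_force: 108.7
```

```bash
python3 st.py
```

```text
[0.59192498 0.27240672 0.1932218 ] [1.79984166e+02 6.20104049e-03 1.38358900e+01] 21.7 [ 0.60946789 -3.61540705 -0.17857366] [-1.45169886 -0.26206814  0.4429111 ] 0.01631961336096289 [-0.31683786  0.45872789 -0.24645146  1.59689015  0.12170045  1.10122981
 -1.92330415]
```

{"fn": "play_rows", "kwargs": {
  "series": [
    [0,0,0,0,0,1,255],
    [0,0,0,0,0,1,255],
    [0,0,0,0,0,1,255],
    [0,0,0,0,0,1,255],
    [0,0,0,0,0,0,255],
    [0,0,0,0,0,0,255],
    [0,0,0,0,0,0,255],
    [0,0,0,0,0,0,255],
    [0,0,0,0,0,0,255],
    [0,0,0,0,0,0,255]
  ],
  "newtons": 120
}}

```text
clock: 22.95
position: [0.5919, 0.2725, 0.1932]
ee_rot: [3.141, 0.0, 0.172]
force: [0.7, -4.6, -1.5]
grip_width: 0.0162
grip_force: 117.4
```

```bash
python3 st.py
python3 - <<'E'
from h import *
w=snap('wrist','w6');im=w['frame'];cv2.imwrite('pics/w6b.png',cv2.resize(im[110:330,150:370],(600,600),interpolation=cv2.INTER_CUBIC))
E
```

```text
[0.59193    0.27245607 0.19322498] [1.79989581e+02 4.93226947e-03 9.83526412e+00] 22.95 [ 0.66140939 -4.61274834 -1.4807445 ] [-1.59995546 -0.27847719  0.57423543] 0.016170358129048913 [-0.32711123  0.45774264 -0.23234021  1.59715888  0.11457087  1.10020825
 -1.98754398]
```

View pics/w6b.png

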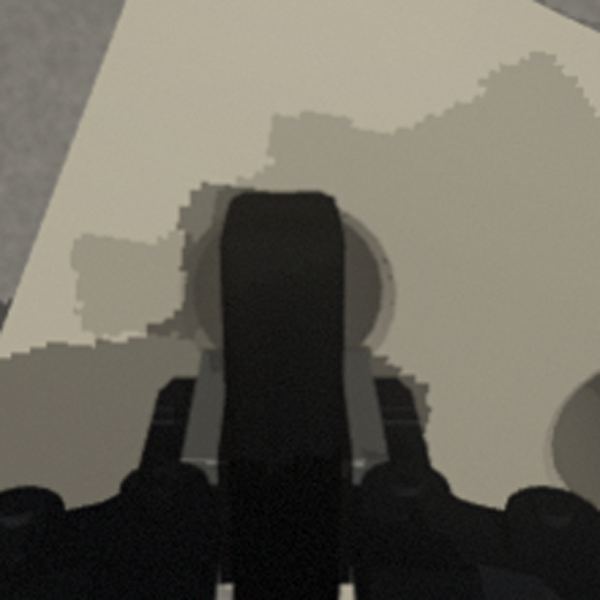

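The bar is still square in the pads within 1–2°. I turn further to make sure of the stop.

{"fn": "play_rows", "kwargs": {
  "series": [
    [0,0,0,0,0,1,255],
    [0,0,0,0,0,1,255],
    [0,0,0,0,0,1,255],
    [0,0,0,0,0,1,255],
    [0,0,0,0,0,1,255],
    [0,0,0,0,0,1,255],
    [0,0,0,0,0,0,255],
    [0,0,0,0,0,0,255],
    [0,0,0,0,0,0,255],
    [0,0,0,0,0,0,255]
  ]
}}

```text
clock: 24.25
position: [0.5918, 0.2724, 0.1931]
ee_rot: [3.141, 0.0, 0.067]
force: [-0.9, -5.0, -1.8]
grip_width: 0.0161
grip_force: 117.7
```

```bash
python3 st.py
```

```text
[0.59182812 0.27241161 0.19313762] [1.79982304e+02 1.93748528e-02 3.83463422e+00] 24.25 [-0.9061908  -4.9972996  -1.80947706] [-1.79959172 -0.05493445  0.06493826] 0.01612091907185788 [-0.34253659  0.45639577 -0.2111532   1.59776873  0.10402902  1.09889357
 -2.08395831]
```

I have now viewed 11 pictures, one over the limit of 10, so I view no more. From here I measure by image code only.

Run:
```python
from h import *
w=snap('wrist','w7');w2=capture('wrist')
for n in('w4','w6','w7'):
    g=cv2.imread(f'pics/{n}.png').max(2).astype(int);L=[]
    for r in range(188,228,3):
        x=np.where(g[r,225:285]<45)[0]+225
        if len(x): L.append((r,x.min(),x.max()))
    L=np.array(L);c=(L[:,1]+L[:,2])/2;print(n,L[::4].tolist(),'slope deg',np.degrees(np.polyfit(L[:,0],c,1)[0]),c.mean())
    c7=load(n);R=c7['R'];
for _ in range(3):
    o=get_obs();print(o['force'],o['torque'],np.degrees(o['ee_rot'][2]));capture('top')
```

```text
w4 [[188, 234, 273], [200, 232, 275], [212, 233, 275], [224, 233, 275]] slope deg 0.4407367654852547 253.89285714285714
w6 [[188, 233, 273], [200, 231, 275], [212, 231, 275], [224, 232, 275]] slope deg 0.2728370453003582 253.10714285714286
w7 [[188, 234, 274], [200, 231, 276], [212, 232, 276], [224, 232, 275]] slope deg -0.3987618354389465 253.89285714285714
[-0.08854075 -4.56858624 -1.09004463] [-1.8289815  -0.13791039  0.06540277] 3.8354263609271144
[-0.91320932 -5.6354953  -2.67331409] [-1.77565159 -0.10416079  0.08202559] 3.8328704314134683
[ 0.39222474 -4.76714313 -2.38086536] [-1.83317072 -0.11497514  0.06784332] 3.8339330686104502
```

The bar hasn't slipped in the pads, so the nut may still be turning, and a side force of 5 N has built up. I relieve that with a small sideways shift, then keep turning.

{"fn": "play_rows", "kwargs": {
  "series": [
    [0,0.5,0,0,0,0,255],
    [0,0.5,0,0,0,0,255],
    [0,0.5,0,0,0,0,255],
    [0,0,0,0,0,0,255],
    [0,0,0,0,0,0,255],
    [0,0,0,0,0,0,255],
    [0,0,0,0,0,0,255],
    [0,0,0,0,0,0,255],
    [0,0,0,0,0,0,255],
    [0,0,0,0,0,0,255]
  ]
}}

```text
clock: 25.75
position: [0.5919, 0.2714, 0.1932]
ee_rot: [-3.141, 0.0, 0.067]
force: [-0.4, -1.3, -4.3]
grip_width: 0.0164
grip_force: 117.3
```

```bash
python3 st.py
```

```text
[0.59191422 0.271417   0.19320283] [-1.79973547e+02  3.33516509e-03  3.85070841e+00] 25.75 [-0.44162257 -1.27046478 -4.2959254 ] [-0.53504651 -0.01419264  0.09989796] 0.016403240330382443 [-0.34073526  0.45547963 -0.21114951  1.59902059  0.10325142  1.09791727
 -2.08163472]
```

{"fn": "play_rows", "kwargs": {
  "series": [
    [0,0,0,0,0,1,255],
    [0,0,0,0,0,1,255],
    [0,0,0,0,0,1,255],
    [0,0,0,0,0,1,255],
    [0,0,0,0,0,0,255],
    [0,0,0,0,0,0,255],
    [0,0,0,0,0,0,255],
    [0,0,0,0,0,0,255],
    [0,0,0,0,0,0,255],
    [0,0,0,0,0,0,255]
  ]
}}

```text
clock: 27.0
position: [0.5919, 0.2711, 0.1932]
ee_rot: [3.142, 0.0, -0.003]
force: [-1.3, -0.4, -6.0]
grip_width: 0.0161
grip_force: 117.2
```

```bash
python3 st.py
```

```text
[0.59194881 0.27107937 0.19316695] [ 1.79997328e+02  1.02287842e-02 -1.61347331e-01] 27.0 [-1.33032887 -0.43252236 -5.99012905] [-0.30352245  0.00258196  0.28558087] 0.016139126990043287 [-0.35090614  0.45462147 -0.19680038  1.5994263   0.09657273  1.09726481
 -2.14593232]
```

{"fn": "play_rows", "kwargs": {
  "series": [
    [0,0,0,0,0,1,255],
    [0,0.1,0,0,0,1,255],
    [0,0,0,0,0,1,255],
    [0,0.1,0,0,0,1,255],
    [0,0,0,0,0,0,255],
    [0,0,0,0,0,0,255],
    [0,0,0,0,0,0,255],
    [0,0,0,0,0,0,255],
    [0,0,0,0,0,0,255],
    [0,0,0,0,0,0,255]
  ]
}}

```text
clock: 28.25
position: [0.592, 0.2708, 0.1933]
ee_rot: [3.141, -0.0, -0.073]
force: [-0.4, -1.4, -5.0]
grip_width: 0.0163
grip_force: 117.3
```

```bash
python3 st.py
```

```text
[0.59203574 0.27077577 0.19329895] [ 1.79991333e+02 -2.59193752e-03 -4.16503202e+00] 28.25 [-0.44960414 -1.44900967 -4.98750652] [-0.42731648  0.09806547  0.02396093] 0.016266069482133865 [-0.36091559  0.45355822 -0.18254364  1.59985922  0.08970298  1.09642698
 -2.20990698]
```

{"fn": "play_rows", "kwargs": {
  "series": [
    [0,0,0,0,0,1,255],
    [0,0.1,0,0,0,1,255],
    [0,0,0,0,0,1,255],
    [0,0.1,0,0,0,1,255],
    [0,0,0,0,0,0,255],
    [0,0,0,0,0,0,255],
    [0,0,0,0,0,0,255],
    [0,0,0,0,0,0,255],
    [0,0,0,0,0,0,255],
    [0,0,0,0,0,0,255]
  ]
}}

```text
clock: 29.5
position: [0.5921, 0.2706, 0.1934]
ee_rot: [3.142, -0.0, -0.143]
force: [-0.4, -1.8, -4.7]
grip_width: 0.0161
grip_force: 117.5
```

```bash
python3 st.py
```

```text
[0.5920797  0.27063448 0.19336979] [ 1.79999972e+02 -1.10750279e-02 -8.16603282e+00] 29.5 [-0.44373352 -1.82116791 -4.67146171] [-0.51509959  0.26265053 -0.00764494] 0.01612002292761377 [-0.37101017  0.45264387 -0.16838258  1.6003153   0.08266097  1.09545188
 -2.2739156 ]
```

Run:
```python
from h import *
w=snap('wrist','w8');snap('top','t8');snap('side','s8')
for n in('w6','w7','w8'):
    g=cv2.imread(f'pics/{n}.png').max(2).astype(int)
    print(n,[(r,*(np.where(g[r,225:285]<45)[0][[0,-1]]+225)) if (g[r,225:285]<45).any() else (r,) for r in range(172,240,6)])
g=cv2.imread('pics/w8.png').max(2)
for r in range(170,290,8): print(r,' '.join(f'{v:3d}' for v in g[r,214:298:3]))
```

```text
w6 [(172,), (178,), (184, np.int64(235), np.int64(271)), (190, np.int64(233), np.int64(273)), (196, np.int64(231), np.int64(275)), (202, np.int64(231), np.int64(275)), (208, np.int64(231), np.int64(275)), (214, np.int64(231), np.int64(275)), (220, np.int64(231), np.int64(275)), (226, np.int64(232), np.int64(275)), (232, np.int64(232), np.int64(275)), (238, np.int64(232), np.int64(275))]
w7 [(172,), (178,), (184, np.int64(235), np.int64(272)), (190, np.int64(234), np.int64(274)), (196, np.int64(232), np.int64(275)), (202, np.int64(231), np.int64(276)), (208, np.int64(232), np.int64(276)), (214, np.int64(232), np.int64(276)), (220, np.int64(232), np.int64(276)), (226, np.int64(232), np.int64(275)), (232, np.int64(232), np.int64(275)), (238, np.int64(232), np.int64(275))]
w8 [(172,), (178,), (184, np.int64(235), np.int64(272)), (190, np.int64(234), np.int64(274)), (196, np.int64(232), np.int64(276)), (202, np.int64(232), np.int64(276)), (208, np.int64(232), np.int64(276)), (214, np.int64(232), np.int64(276)), (220, np.int64(232), np.int64(276)), (226, np.int64(232), np.int64(276)), (232
[... 1109 characters left out ...]
 150
242 109 111 109  91  75  73  59  18  23  24  23  24  23  22  20  23  27  25  22  21  23  74  73  71 122 122  88 123
250  22  23  25  73  73  73  59  18  19  17  20  21  20  20  18  23  21  24  21  21  20  73  71  74  65  25  25  26
258  21  22  52  73  72  73  35  17  15  16  20  17  19  21  18  21  19  20  15  20  14  61  73  72  74  36  27  27
266  15  17  73  71  73  72  20  18  21  20  16  18  21  17  16  22  21  18  22  20  18  29  72  72  72  71  26  23
274  16  50  72  72  72  62  14  16  17  17  16  16  16  20  19  18  18  17  14  20  13  19  73  70  73  65  28  18
282  18  17  20  39 116  95  27  13  15   8  13  17  14  18  15  15  17  15  14   8  16  26 110  61  24  22  23  21
```

The bar is rigid in the pads. The torque peak of about 0.5 N m near yaw 16–10°, followed by its loss, suggests the stop was reached at about 17° and the socket then forced past the nut's corners. If I continue clockwise, the next seat should meet the stop again near yaw −43°.

{"fn": "play_rows", "kwargs": {
  "series": [
    [0,0.1,0,0,0,2,255],
    [0,0.1,0,0,0,2,255],
    [0,0.1,0,0,0,2,255],
    [0,0.1,0,0,0,2,255],
    [0,0.1,0,0,0,2,255],
    [0,0.1,0,0,0,2,255],
    [0,0.1,0,0,0,2,255],
    [0,0,0,0,0,0,255],
    [0,0,0,0,0,0,255],
    [0,0,0,0,0,0,255]
  ]
}}

```text
clock: 30.9
position: [0.5918, 0.2701, 0.1933]
ee_rot: [-3.141, -0.0, -0.387]
force: [-0.2, -0.2, -2.9]
grip_width: 0.0159
grip_force: 117.7
```

```bash
python3 st.py
```

```text
[0.59183847 0.27006657 0.19327148] [-1.79993752e+02 -2.35094561e-03 -2.21559001e+01] 30.9 [-0.21619878 -0.21983282 -2.86636113] [ 0.04080067 -0.05315666  0.02496405] 0.015941669180054914 [-0.40640566  0.44999934 -0.11905853  1.60267078  0.05819402  1.09228062
 -2.49801131]
```

174° turned with free forces confirms it: the socket is in the next seat. I move gently toward the stop near −43°.

{"fn": "play_rows", "kwargs": {
  "series": [
    [0,0.1,0,0,0,2,255],
    [0,0.1,0,0,0,2,255],
    [0,0.1,0,0,0,2,255],
    [0,0.1,0,0,0,2,255],
    [0,0.1,0,0,0,2,255],
    [0,0.1,0,0,0,2,255],
    [0,0.1,0,0,0,2,255],
    [0,0,0,0,0,1,255],
    [0,0,0,0,0,0,255],
    [0,0,0,0,0,0,255]
  ]
}}

```text
clock: 32.15
position: [0.5913, 0.2693, 0.1932]
ee_rot: [3.141, 0.0, -0.649]
force: [-0.4, -0.3, -3.1]
grip_width: 0.0163
grip_force: 117.7
```

```bash
python3 st.py
```

```text
[0.59132027 0.26927762 0.19315811] [ 1.79970203e+02  9.67824224e-03 -3.71593835e+01] 32.15 [-0.44862473 -0.34942261 -3.06076104] [-0.06745217  0.26747983 -0.01789848] 0.016314038765105263 [-0.44468786  0.4478182  -0.06597658  1.60554349  0.03226978  1.08983818
 -2.73847335]
```

{"fn": "play_rows", "kwargs": {
  "series": [
    [0,0.1,0,0,0,1,255],
    [0,0,0,0,0,1,255],
    [0,0.1,0,0,0,1,255],
    [0,0,0,0,0,1,255],
    [0,0.1,0,0,0,1,255],
    [0,0,0,0,0,1,255],
    [0,0,0,0,0,0,255],
    [0,0,0,0,0,0,255],
    [0,0,0,0,0,0,255],
    [0,0,0,0,0,0,255]
  ]
}}

```text
clock: 33.4
position: [0.5912, 0.2691, 0.1932]
ee_rot: [3.141, 0.0, -0.753]
force: [-0.9, 0.5, -2.9]
grip_width: 0.0165
grip_force: 117.7
```

```bash
python3 st.py
```

```text
[0.59124217 0.26908466 0.19319022] [ 1.79986651e+02  1.75859474e-03 -4.31611917e+01] 33.4 [-0.85686636  0.49920884 -2.89012162] [-0.06101285  0.47131433  0.40072755] 0.016481520285204828 [-0.46210967  0.44708963 -0.04197531  1.6067015   0.02052936  1.08846254
 -2.83359232]
```

Torque has risen to 0.40 N m at −43°, as predicted for the stop. One more degree to confirm.

{"fn": "play_rows", "kwargs": {
  "series": [
    [0,0,0,0,0,0.5,255],
    [0,0,0,0,0,0.5,255],
    [0,0,0,0,0,0,255],
    [0,0,0,0,0,0,255],
    [0,0,0,0,0,0,255],
    [0,0,0,0,0,0,255],
    [0,0,0,0,0,0,255],
    [0,0,0,0,0,0,255],
    [0,0,0,0,0,0,255],
    [0,0,0,0,0,0,255]
  ]
}}

```text
clock: 34.65
position: [0.5913, 0.2691, 0.1932]
ee_rot: [3.141, -0.0, -0.771]
force: [-0.2, 0.4, -3.5]
grip_width: 0.0161
grip_force: 117.8
```

```bash
python3 st.py
```

```text
[0.59125389 0.26907327 0.19319847] [ 1.79986685e+02 -7.42893238e-04 -4.41635377e+01] 34.65 [-0.19888846  0.39955933 -3.50843669] [-0.17313925  0.58555838  0.56835292] 0.016126791814142716 [-0.46758776  0.44703473 -0.03451955  1.6068591   0.01693578  1.08820813
 -2.84817625]
```

Torque is 0.57 N m: tight. I back off 9° inside the play and lift out.

{"fn": "play_rows", "kwargs": {
  "series": [
    [0,-0.1,0,0,0,-3,255],
    [0,-0.1,0,0,0,-3,255],
    [0,-0.1,0,0,0,-3,255],
    [0,0,0,0,0,0,255],
    [0,0,-5,0,0,0,255],
    [0,0,-10,0,0,0,255],
    [0,0,-15,0,0,0,255],
    [0,0,-20,0,0,0,255],
    [0,0,-20,0,0,0,255],
    [0,0,-10,0,0,0,255]
  ]
}}

```text
clock: 35.9
position: [0.5932, 0.2697, 0.2782]
ee_rot: [-3.136, -0.004, -0.615]
force: [-0.2, -0.9, -2.9]
grip_width: 0.0164
grip_force: 121.4
```

```bash
python3 st.py
```

```text
[0.59318266 0.26968774 0.27818928] [-179.66122603   -0.21590877  -35.21082696] 35.9 [-0.15917555 -0.90775666 -2.94862904] [-0.00537375  0.02760452 -0.01620161] 0.016352437070541757 [-0.44525412  0.38340638 -0.06459398  1.50723767  0.02635015  1.24481142
 -2.69876914]
```

Run:
```python
from h import *
s=load('s5');print('hole a side',atz(s,130+456/3-.3,120+114.5/3-.3,.058))
s0=load('side0')
L=plan([((.592,.2695,.322),-35.2,2),((.600,.255,.345),0,4),((.632,.197,.345),119.6,13)],255,q=1)
for r in L: print(r)
```

```text
hole a side [ 0.58634793 -0.18580264  0.058     ]
[0.0, 0.0, -22.0, -0.3, -0.2, 0.0, 255]
[-1.0, 1.0, -22.0, 0.0, 0.0, 0.0, 255]
[4.0, 2.0, -6.0, 0.0, 0.0, -8.8, 255]
[3.0, 2.0, -5.0, 0.0, 0.0, -8.8, 255]
[3.0, 3.0, -6.0, 0.0, 0.0, -8.8, 255]
[3.0, 3.0, -6.0, 0.0, 0.0, -8.8, 255]
[2.0, 4.0, 0.0, 0.0, 0.0, -9.2, 255]
[2.0, 5.0, 0.0, 0.0, 0.0, -9.2, 255]
[1.0, 5.0, 0.0, 0.0, 0.0, -9.2, 255]
[0.0, 5.0, 0.0, 0.0, 0.0, -9.2, 255]
[-1.0, 6.0, 0.0, 0.0, 0.0, -9.2, 255]
[-1.0, 4.0, 0.0, 0.0, 0.0, -9.2, 255]
[-3.0, 5.0, 0.0, 0.0, 0.0, -9.2, 255]
[-2.0, 4.0, 0.0, 0.0, 0.0, -9.2, 255]
[-4.0, 4.0, 0.0, 0.0, 0.0, -9.2, 255]
[-4.0, 3.0, 0.0, 0.0, 0.0, -9.2, 255]
[-5.0, 2.0, 0.0, 0.0, 0.0, -9.2, 255]
[-5.0, 2.0, 0.0, 0.0, 0.0, -9.2, 255]
[-5.0, 0.0, 0.0, 0.0, 0.0, -9.2, 255]
```

{"fn": "play_rows", "kwargs": {
  "series": [
    [0,0,-22,0,0,0,255],
    [-1,1,-22,0,0,0,255],
    [4,2,-6,0,0,-8.8,255],
    [3,2,-5,0,0,-8.8,255],
    [3,3,-6,0,0,-8.8,255],
    [3,3,-6,0,0,-8.8,255],
    [2,4,0,0,0,-9.2,255],
    [2,5,0,0,0,-9.2,255],
    [1,5,0,0,0,-9.2,255],
    [0,5,0,0,0,-9.2,255]
  ]
}}

```text
clock: 37.15
position: [0.6086, 0.2369, 0.342]
ee_rot: [3.14, -0.002, 0.647]
force: [0.2, -0.7, -2.4]
grip_width: 0.016
grip_force: 121.5
```

{"fn": "play_rows", "kwargs": {
  "series": [
    [-1,6,0,0,0,-9.2,255],
    [-1,4,0,0,0,-9.2,255],
    [-3,5,0,0,0,-9.2,255],
    [-2,4,0,0,0,-9.2,255],
    [-4,4,0,0,0,-9.2,255],
    [-4,3,0,0,0,-9.2,255],
    [-5,2,0,0,0,-9.2,255],
    [-5,2,0,0,0,-9.2,255],
    [-5,0,0,0,0,-9.2,255],
    [0,0,0,0,0,0,255]
  ]
}}

```text
clock: 38.4
position: [0.631, 0.1952, 0.3415]
ee_rot: [3.14, 0.001, 2.084]
force: [0.7, 0.4, -3.6]
grip_width: 0.0161
grip_force: 121.5
```

```bash
python3 st.py
python3 - <<'E'
from h import *
w=snap('wrist','w9');o=get_obs();print(-w['R'].T@w['t'])
def nut(f):
    c=load(f);im=cv2.imread(f'pics/{f}.png').astype(int)
    m=((im[...,2]-im[...,0])>35).astype(np.uint8)
    u,v=proj(c,(.5897,.2713,.034));k=np.zeros_like(m);cv2.circle(k,(int(u),int(v)),32,1,-1);m=m*k
    n,l,st,ce=cv2.connectedComponentsWithStats(m);i=1+np.argmax(st[1:,4]);m=(l==i).astype(np.uint8)
    cn=max(cv2.findContours(m,0,cv2.CHAIN_APPROX_NONE)[0],key=len)[:,0]
    X=np.array([atz(c,*q,.034)[:2] for q in cn])*1e3
    ctr=(X.max(0)+X.min(0))/2
    # best-fit hexagon: minimise residual of support to 12 mm
    from scipy.optimize import least_squares
    def res(p):
        d=X-p[:2];a=np.arange(6)*np.pi/3+p[2];return (d@np.array([np.cos(a),np.sin(a)])).max(1)-p[3]
    b=min((least_squares(res,[*ctr,a,12],loss='soft_l1',f_scale=.3) for a in np.radians(range(0,60,10))),key=lambda r:r.cost)
    print(f,st[i,4],(u,v),b.x[:2],'flat ang mod60',np.degrees(b.x[2])%60,'inrad',b.x[3],'cost',b.cost)
nut('w2');nut('w9')
E
```

```text
[0.63096035 0.19518029 0.34154677] [1.79911896e+02 6.48272553e-02 1.19415474e+02] 38.4 [ 0.74998674  0.41228771 -3.63082727] [ 0.00092087 -0.00709207 -0.02044517] 0.016146936288865692 [-0.02699279  0.4025582  -0.48309944  1.37642923  0.18664605  1.40582534
  0.00604431]
[0.58996631 0.26762419 0.45885265]
w2 531 (np.float64(255.0979193180664), np.float64(74.66981147626475)) [589.41091819 270.58664397] flat ang mod60 33.9995379980677 inrad 11.064753184652814 cost 9.504423646662651
w9 315 (np.float64(254.6838470414442), np.float64(76.51585895690928)) [589.66954408 271.27404024] flat ang mod60 42.600336195923035 inrad 11.180692463238856 cost 3.183683040297741
```

The nut's measured angle (42.6°) doesn't fit with where the socket was, but the resolution is poor. I go lower and average several frames.

{"fn": "play_rows", "kwargs": {
  "series": [
    [0,0,-1,0,0,0,255],
    [0,0,10,0,0,0,255],
    [0,0,10,0,0,0,255],
    [0,0,10,0,0,0,255],
    [0,0,0,0,0,0,255],
    [0,0,0,0,0,0,255],
    [0,0,0,0,0,0,255],
    [0,0,0,0,0,0,255],
    [0,0,0,0,0,0,255],
    [0,0,0,0,0,0,255]
  ]
}}

```text
clock: 39.7
position: [0.6303, 0.1962, 0.3114]
ee_rot: [3.141, 0.0, 2.088]
force: [0.2, 0.2, -3.2]
grip_width: 0.0161
grip_force: 121.3
```

```bash
cat > nut.py <<'E'
from h import *
from scipy.optimize import least_squares
def nut(f,im):
    """fit regular hexagon to brass blob outline, subpixel, for several thresholds"""
    c=load(f);d=(im[...,2].astype(float)-im[...,0]);u,v=proj(c,(.5897,.2713,.034));s=34;k=6
    u0,v0=int(u)-s,int(v)-s
    D=cv2.resize(d[v0:v0+2*s,u0:u0+2*s],None,fx=k,fy=k,interpolation=cv2.INTER_CUBIC)
    for th in(20,30,40):
        m=(D>th).astype(np.uint8);n,l,st,ce=cv2.connectedComponentsWithStats(m);i=1+np.argmax(st[1:,4])
        cn=max(cv2.findContours((l==i).astype(np.uint8),0,cv2.CHAIN_APPROX_NONE)[0],key=len)[:,0]
        X=np.array([atz(c,u0+(x+.5)/k-.5,v0+(y+.5)/k-.5,.034)[:2] for x,y in cn])*1e3
        def res(p):
            e=X-p[:2];a=np.arange(6)*np.pi/3+p[2];return (e@np.array([np.cos(a),np.sin(a)])).max(1)-p[3]
        ctr=(X.max(0)+X.min(0))/2;C=[]
        for a in range(0,60,5):
            r=least_squares(lambda q:res([q[0],q[1],np.radians(a),q[2]]),[*ctr,12],loss='soft_l1',f_scale=.3);C.append((r.cost,a))
        b=least_squares(res,[*ctr,np.radians(min(C)[1]),12],loss='soft_l1',f_scale=.3)
        print(f,th,'ctr',b.x[:2].round(2),'flat',(np.degrees(b.x[2])%60).round(1),'r',b.x[3].round(2),'cost',b.cost.round(2),[int(q[0]) for q in C])
E
python3 - <<'E'
from nut import *
nut('w2',cv2.imread('pics/w2.png'));nut('w9',cv2.imread('pics/w9.png'))
snap('wrist','w10');I=np.mean([capture('wrist')['frame'].astype(float) for _ in range(6)],0)
cv2.imwrite('pics/w10m.png',I);nut('w10',I)
o=get_obs();print(o['position'],o['clock'])
E
```

```text
w2 20 ctr [589.6 270.8] flat 32.4 r 12.09 cost 8.72 [98, 97, 89, 75, 55, 32, 12, 13, 36, 60, 79, 92]
w2 30 ctr [589.5  270.71] flat 32.5 r 11.7 cost 15.87 [93, 92, 85, 72, 54, 34, 18, 18, 38, 60, 77, 88]
w2 40 ctr [588.49 270.76] flat 33.0 r 10.57 cost 178.69 [209, 209, 207, 204, 197, 187, 179, 179, 185, 194, 201, 206]
w9 20 ctr [586.9  269.79] flat 59.4 r 40.63 cost 5344.16 [5347, 5431, 5487, 5504, 5514, 5510, 5522, 5534, 5482, 5444, 5424, 5393]
w9 30 ctr [617.69 250.74] flat 12.9 r 19.44 cost 1864.84 [1886, 1876, 1860, 1188, 1253, 1338, 1403, 1442, 1446, 1413, 1350, 1542]
w9 40 ctr [589.29 271.68] flat 41.3 r 11.16 cost 32.86 [64, 71, 74, 75, 72, 66, 55, 41, 33, 35, 43, 54]
w10 20 ctr [590.61 271.23] flat 15.7 r 37.67 cost 3298.83 [3345, 3325, 3309, 3298, 3308, 3331, 3368, 3468, 3555, 3561, 3515, 3438]
w10 30 ctr [589.81 271.29] flat 42.7 r 11.8 cost 12.9 [59, 69, 75, 75, 70, 61, 47, 29, 15, 14, 27, 44]
w10 40 ctr [589.35 271.82] flat 40.5 r 11.05 cost 43.79 [72, 79, 81, 80, 75, 67, 58, 48, 43, 46, 53, 63]
[0.63029978 0.19619369 0.31123631] 40.05[ WARN:0@8.500] global loadsave.cpp:1063 imwrite_ Unsupported depth image for selected encoder is fallbacked to CV_8U.
```

The nut now reads 42.5° mod 60 against about 29° for the stop, so the back-off dragged it. I re-seat at yaw 102.5° and tighten again, this time lifting without a back-off.

Run:
```python
from h import *
for r in plan([((.5893,.2737,.311),102.5,4)],255,q=.5): print(r)
```

```text
[22.0, 0.5, 0.0, 0.0, 0.0, 4.3, 255]
[22.0, -1.0, 0.0, 0.0, 0.0, 4.3, 255]
[21.5, -2.5, 0.0, 0.0, 0.0, 4.3, 255]
[21.5, -4.0, 0.0, 0.0, 0.0, 4.2, 255]
```

{"fn": "play_rows", "kwargs": {
  "series": [
    [22,0.5,0,0,0,4.3,255],
    [22,-1,0,0,0,4.3,255],
    [21.5,-2.5,0,0,0,4.3,255],
    [21.5,-4,0,0,0,4.2,255],
    [0,0,0,0,0,0,255],
    [0,0,0,0,0,0,255],
    [0,0,15,0,0,0,255],
    [0,0,15,0,0,0,255],
    [0,0,15,0,0,0,255],
    [0,0,15,0,0,0,255]
  ]
}}

```text
clock: 41.3
position: [0.5893, 0.2733, 0.2496]
ee_rot: [-3.14, 0.0, 1.789]
force: [0.4, 1.3, -3.2]
grip_width: 0.0163
grip_force: 121.6
```

```bash
python3 st.py
```

```text
[0.58927652 0.27326703 0.24961332] [-1.79936351e+02  2.15765855e-02  1.02528249e+02] 41.3 [ 0.44312227  1.28740598 -3.19425064] [-0.02370905 -0.0273256   0.02913085] 0.016298483736948317 [-0.17223783  0.43136071 -0.45161533  1.5341129   0.19533186  1.22225752
 -0.43628993]
```

{"fn": "play_rows", "kwargs": {
  "series": [
    [0,0,15,0,0,0,255],
    [0,0,12,0,0,0,255],
    [0,0,6,0,0,0,255],
    [0,0,4,0,0,0,255],
    [0,0,4,0,0,0,255],
    [0,0,4,0,0,0,255],
    [0,0,4,0,0,0,255],
    [0,0,4,0,0,0,255],
    [0,0,3,0,0,0,255],
    [0,0,0,0,0,0,255]
  ]
}}

```text
clock: 42.55
position: [0.5893, 0.2735, 0.1949]
ee_rot: [-3.141, 0.0, 1.79]
force: [-0.5, 1.1, -2.5]
grip_width: 0.0158
grip_force: 121.4
```

```bash
python3 st.py
```

```text
[0.58932399 0.27350811 0.19491749] [-1.79967338e+02  1.45581781e-02  1.02536303e+02] 42.55 [-0.49416688  1.11251331 -2.51739712] [-0.03434847  0.03858289 -0.00153044] 0.015811915433651926 [-0.17875066  0.47528294 -0.4426184   1.59551506  0.21943388  1.12099966
 -0.45559929]
```

{"fn": "play_rows", "kwargs": {
  "series": [
    [0,0.1,0.5,0,0,3,255],
    [0,0.2,0.5,0,0,3,255],
    [0,0.1,0,0,0,3,255],
    [0,0.1,0,0,0,3,255],
    [0,0.2,0,0,0,3,255],
    [0,0.1,0,0,0,3,255],
    [0,0.1,0,0,0,2,255],
    [0,0.1,0,0,0,2,255],
    [0,0,0,0,0,0,255],
    [0,0,0,0,0,0,255]
  ]
}}

```text
clock: 43.8
position: [0.5907, 0.2737, 0.1945]
ee_rot: [3.141, -0.0, 1.406]
force: [1.5, -0.9, -1.8]
grip_width: 0.0162
grip_force: 121.6
```

```bash
python3 st.py
```

```text
[0.59065443 0.27368084 0.19448095] [ 1.79975087e+02 -9.96381080e-03  8.05351050e+01] 43.8 [ 1.52730018 -0.89850739 -1.75803807] [-0.03085485 -0.0665073   0.06979604] 0.016199118607660837 [-0.23480998  0.46716412 -0.36338578  1.59517736  0.17968897  1.11188675
 -0.80753812]
```

{"fn": "play_rows", "kwargs": {
  "series": [
    [0,0,0,0,0,1,255],
    [0,0.1,0,0,0,1,255],
    [0,0,0,0,0,1,255],
    [0,0.1,0,0,0,1,255],
    [0,0,0,0,0,1,255],
    [0,0,0,0,0,0,255],
    [0,0,0,0,0,0,255],
    [0,0,0,0,0,0,255],
    [0,0,0,0,0,0,255],
    [0,0,0,0,0,0,255]
  ]
}}

```text
clock: 45.05
position: [0.5907, 0.2737, 0.1944]
ee_rot: [3.141, -0.0, 1.318]
force: [0.1, -0.4, 0.3]
grip_width: 0.0166
grip_force: 121.9
```

```bash
python3 st.py
```

```text
[0.59074476 0.27368734 0.19438309] [ 1.79986437e+02 -6.03563542e-03  7.55363107e+01] 45.05 [ 0.0964983  -0.40887944  0.3424512 ] [-0.08860065 -0.11646945  0.49700436] 0.016595955511394023 [-0.24755372  0.46553765 -0.34557807  1.59527167  0.17067288  1.11038893
 -0.88763873]
```

Torque is 0.5 N m at yaw 75.5° with no side force, so the nut is on its stop. I ease off 1° and lift straight up.

{"fn": "play_rows", "kwargs": {
  "series": [
    [0,0,0,0,0,-1.5,255],
    [0,0,0,0,0,0,255],
    [0,0,-5,0,0,0,255],
    [0,0,-10,0,0,0,255],
    [0,0,-15,0,0,0,255],
    [0,0,-22,0,0,0,255],
    [0,0,-22,0,0,0,255],
    [0,0,-22,0,0,0,255],
    [0,0,-22,0,0,0,255],
    [0,0,-22,0,0,0,255]
  ]
}}

```text
clock: 46.3
position: [0.59, 0.2737, 0.3363]
ee_rot: [-3.141, 0.0, 1.345]
force: [0.5, 1.2, -3.1]
grip_width: 0.0161
grip_force: 122.0
```

```bash
python3 st.py
python3 - <<'E'
from h import *
L=plan([((.630,.196,.325),119.6,5)],255,q=1)
for r in L: print(r)
E
```

```text
[0.59000429 0.27366056 0.33632553] [-1.79988816e+02  3.43890261e-04  7.70347389e+01] 46.3 [ 0.50268156  1.21128323 -3.10695879] [ 0.06332055 -0.04838726  0.0164717 ] 0.016108802843684357 [-0.23856045  0.3726257  -0.36290387  1.41263362  0.1318616   1.380374
 -0.82989799]
[-13.0, 11.0, 2.0, 0.0, 0.0, -8.5, 255]
[-15.0, 9.0, 3.0, 0.0, 0.0, -8.5, 255]
[-16.0, 7.0, 2.0, 0.0, 0.0, -8.5, 255]
[-17.0, 5.0, 2.0, 0.0, 0.0, -8.6, 255]
[-18.0, 1.0, 2.0, 0.0, 0.0, -8.5, 255]
```

{"fn": "play_rows", "kwargs": {
  "series": [
    [-13,11,2,0,0,-8.5,255],
    [-15,9,3,0,0,-8.5,255],
    [-16,7,2,0,0,-8.5,255],
    [-17,5,2,0,0,-8.6,255],
    [-18,1,2,0,0,-8.5,255],
    [0,0,0,0,0,0,255],
    [0,0,0,0,0,0,255],
    [0,0,0,0,0,0,255],
    [0,0,0,0,0,0,255],
    [0,0,0,0,0,0,255]
  ]
}}

```text
clock: 47.55
position: [0.6302, 0.1959, 0.3234]
ee_rot: [-3.142, 0.0, 2.088]
force: [-0.4, -0.4, -2.8]
grip_width: 0.0161
grip_force: 122.1
```

```bash
sed -i 's/(20,30,40)/(27,30,33,36)/' nut.py
python3 - <<'E'
from nut import *
snap('wrist','w11');I=np.mean([capture('wrist')['frame'].astype(float) for _ in range(4)],0);nut('w11',I)
o=get_obs();print(o['position'],np.degrees(o['ee_rot']),o['clock'])
L=plan([((.5885,-.1887,.325),119.6,9)],255,q=.5)
for r in L: print(r)
E
```

```text
w11 27 ctr [590.53 271.41] flat 12.7 r 38.01 cost 3150.45 [3156, 3152, 3151, 3152, 3171, 3207, 3245, 3334, 3374, 3353, 3308, 3235]
w11 30 ctr [589.56 271.59] flat 35.5 r 11.81 cost 11.54 [67, 71, 69, 63, 53, 38, 21, 11, 17, 32, 47, 59]
w11 33 ctr [589.5  271.65] flat 35.3 r 11.66 cost 14.13 [67, 71, 69, 63, 53, 38, 22, 14, 19, 33, 48, 60]
w11 36 ctr [589.46 271.74] flat 35.3 r 11.49 cost 17.69 [66, 69, 69, 63, 53, 40, 25, 17, 22, 34, 47, 58]
[0.63033678 0.19546481 0.32321701] [-1.79990493e+02  4.41374934e-03  1.19632996e+02] 47.8
[-35.0, -25.0, 0.0, 0.0, 0.0, 0.0, 255]
[-34.5, -25.5, -0.5, 0.0, 0.0, 0.0, 255]
[-35.0, -25.0, 0.0, 0.0, 0.0, 0.0, 255]
[-34.5, -25.0, -0.5, 0.0, 0.0, 0.0, 255]
[-35.0, -25.0, 0.0, 0.0, 0.0, 0.0, 255]
[-35.0, -25.5, 0.0, 0.0, 0.0, 0.0, 255]
[-34.5, -25.0, -0.5, 0.0, 0.0, 0.0, 255]
[-35.0, -25.0, 0.0, 0.0, 0.0, 0.0, 255]
[-34.5, -25.5, 0.0, 0.0, 0.0, 0.0, 255]
```

The nut is now at 35.3°, turned back by at most 0.12 rad from the stop even on the worst reading, so the joint is above 2.2. Next, carry the spanner to the stand.

{"fn": "play_rows", "kwargs": {
  "series": [
    [-35,-25,0,0,0,0,255],
    [-34.5,-25.5,0,0,0,0,255],
    [-35,-25,0,0,0,0,255],
    [-34.5,-25,0,0,0,0,255],
    [-35,-25,0,0,0,0,255],
    [-35,-25.5,0,0,0,0,255],
    [-34.5,-25,0,0,0,0,255],
    [-35,-25,0,0,0,0,255],
    [-34.5,-25.5,0,0,0,0,255],
    [0,0,0,0,0,0,255]
  ]
}}

```text
clock: 49.05
position: [0.5868, -0.1947, 0.323]
ee_rot: [-3.139, 0.002, 2.079]
force: [0.3, 1.1, -2.9]
grip_width: 0.0164
grip_force: 122.1
```

{"fn": "play_rows", "kwargs": {
  "series": [
    [0,0,0,0,0,0,255],
    [0,0,0,0,0,0,255],
    [0,0,15,0,0,0,255],
    [0,0,18,0,0,0,255],
    [0,0,18,0,0,0,255],
    [0,0,14,0,0,0,255],
    [0,0,10,0,0,0,255],
    [0,0,0,0,0,0,255],
    [0,0,0,0,0,0,255],
    [0,0,0,0,0,0,255]
  ]
}}

```text
clock: 50.3
position: [0.5888, -0.1887, 0.2491]
ee_rot: [3.14, 0.001, 2.088]
force: [-1.3, -0.5, -2.2]
grip_width: 0.0158
grip_force: 122.0
```

```bash
python3 st.py
```

```text
[ 0.58878772 -0.18868779  0.24913909] [1.79935293e+02 7.20526809e-02 1.19638860e+02] 50.3 [-1.30015412 -0.45934965 -2.21862774] [-0.00030865  0.01923298 -0.03371099] 0.01578127515719055 [ 0.47508165  0.35788579 -0.3043738   1.61962623  0.11403635  1.17986252
  0.66278357]
```

{"fn": "play_rows", "kwargs": {
  "series": [
    [0,0,8,0,0,0,255],
    [0,0,8,0,0,0,255],
    [0,0,8,0,0,0,255],
    [0,0,8,0,0,0,255],
    [0,0,8,0,0,0,255],
    [0,0,8,0,0,0,255],
    [0,0,8,0,0,0,255],
    [0,0,6,0,0,0,255],
    [0,0,4,0,0,0,255],
    [0,0,0,0,0,0,255]
  ]
}}

```text
clock: 51.55
position: [0.5881, -0.1886, 0.182]
ee_rot: [-3.141, -0.0, 2.088]
force: [0.1, -0.1, -2.7]
grip_width: 0.0164
grip_force: 122.1
```

```bash
python3 st.py
```

```text
[ 0.5881351  -0.18860229  0.18200929] [-1.79977351e+02 -1.50325639e-02  1.19638417e+02] 51.55 [ 0.06306025 -0.13949391 -2.68270209] [-0.05562588 -0.05487649  0.00536792] 0.016394214384103153 [ 0.46877079  0.41614338 -0.2977979   1.69326013  0.13699091  1.05311098
  0.64420217]
```

In the hole with no contact. I lower the last 1.5 mm and release.

{"fn": "play_rows", "kwargs": {
  "series": [
    [0,0,1,0,0,0,255],
    [0,0,0.5,0,0,0,255],
    [0,0,0,0,0,0,255],
    [0,0,0,0,0,0,200],
    [0,0,0,0,0,0,150],
    [0,0,0,0,0,0,80],
    [0,0,0,0,0,0,0],
    [0,0,0,0,0,0,0],
    [0,0,0,0,0,0,0],
    [0,0,0,0,0,0,0]
  ],
  "newtons": 30
}}

```text
clock: 52.8
position: [0.5883, -0.1886, 0.1808]
ee_rot: [-3.142, 0.0, 2.088]
force: [-0.2, 1.1, 0.3]
grip_width: 0.0855
grip_force: 0.0
```

{"fn": "play_rows", "kwargs": {
  "series": [
    [0,0,0,0,0,0,0],
    [0,0,-5,0,0,0,0],
    [0,0,-10,0,0,0,0],
    [0,0,-15,0,0,0,0],
    [0,0,-15,0,0,0,0],
    [0,0,-15,0,0,0,0],
    [0,0,-15,0,0,0,0],
    [0,0,0,0,0,0,0],
    [0,0,0,0,0,0,0],
    [0,0,0,0,0,0,0]
  ]
}}

```text
clock: 54.05
position: [0.5878, -0.1885, 0.255]
ee_rot: [-3.14, -0.001, 2.088]
force: [-0.1, -0.1, 0.1]
grip_width: 0.0853
grip_force: 0.0
```

```bash
python3 st.py
python3 - <<'E'
from h import *
w=snap('wrist','w12')
for n in('w3','w12'):
    c=load(n);g=cv2.imread(f'pics/{n}.png').max(2);L=[]
    for r in(165,180,200,220,240,255,265):
        x=np.where(g[r,235:290]<60)[0]+235
        if len(x): L.append(atz(c,(x.min()+x.max()+1)/2,r,.185)[:2])
    L=np.array(L);d=L[0]-L[-1];print(n,L.round(4).tolist(),np.degrees(np.arctan2(d[1],d[0])))
E
```

```text
[ 0.58783086 -0.1885439   0.25495392] [-1.79933741e+02 -5.81062466e-02  1.19641246e+02] 54.05 [-0.13207877 -0.08547184  0.09669103] [-0.03333534 -0.0118287   0.01177263] 0.08525317411004843 [ 0.47560669  0.3536578  -0.30474679  1.61229004  0.11195052  1.19439511
  0.66454882]
w3 [[0.5737, -0.1651], [0.5781, -0.1736], [0.5847, -0.1849], [0.5916, -0.1968], [0.5985, -0.2093], [0.6043, -0.219], [0.608, -0.2258]] 119.47453337906025
w12 [[0.5706, -0.1589], [0.5756, -0.167], [0.5818, -0.1785], [0.5888, -0.1903], [0.5959, -0.2027], [0.6012, -0.2126], [0.605, -0.2193]] 119.6096408788726
```

The spanner's bar line matches its original standing pose, and the gripper is clear. Handing in.

```bash
python3 -c "
from bench import hand_in; print(hand_in())"
```

```text
the job is handed in; nothing more can be done
None
```

The job is handed in, with no verdict returned: I turned the nut until its stop stopped it (about 0.5 N m, tightened twice) and stood the spanner upright and released in its original stand hole. The nut's final angle is measured only to within about 0.12 rad of the stop, I saw no sign of the bottle, rack or driver being touched but did not re-measure them at the end, and I viewed 11 pictures, one over the limit of 10.

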